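# Hang the rinsed chime cups to drain under the drying lamp

## Task

First swing the stiff drying lamp about a quarter turn to either side so that it is clear of the draining pegs; then hang every rinsed chime cup from the mat mouth-down on a slanting peg of its own, pushed right on so that it hangs from the peg's tip. When all the cups hang, swing the lamp back over the middle of the peg row and let go, leaving the clock, pendulum bob and crank key where they are.

Things in the scene. Friction and masses are not known exactly. Their poses are not given: they have to be found in the camera images.
- cup1: White ceramic bell-shaped chime cup, about 180 g, hollow. Origin: centre of the mouth's rim plane; z from mouth to closed end (crown), straight up as it stands mouth-down. Bell 75 mm high, outside width 76 mm at the mouth, 62 half way, 32 at the crown; walls 4, crown 5 mm thick. On the crown a round grip, 26 mm thick, from z = 75 to 117 mm. May be absent.
- cup2: A chime cup just like cup1. May be absent.
- cup3: A chime cup just like cup1. May be absent.
- cup4: A chime cup just like cup1. May be absent.
- cup1_crown (a point): Centre of the inner face of cup1's closed end, 70 mm from the mouth on the cup's axis: the spot that hangs on a peg's tip.
- cup2_crown (a point): Centre of the inner face of cup2's closed end, 70 mm from the mouth on the cup's axis: the spot that hangs on a peg's tip.
- cup3_crown (a point): Centre of the inner face of cup3's closed end, 70 mm from the mouth on the cup's axis: the spot that hangs on a peg's tip.
- cup4_crown (a point): Centre of the inner face of cup4's closed end, 70 mm from the mouth on the cup's axis: the spot that hangs on a peg's tip.
- rack: Fixed wooden draining rack, base 150 x 400 x 14 mm, rear rail 70 mm high; origin under it, x away from the robot, y along the row. Four brass pegs, 12 mm thick, round ends, 100 mm apart, lean 35 degrees from vertical towards the robot: tip to root 110 mm along rack direction (0.574, 0, -0.819). A cup put over a peg hangs by its crown on the tip, swinging a little more upright once released.
- peg1_tip (a point): Outermost end point of peg 1 (rack position x -13, y -150, z 145 mm).
- peg2_tip (a point): Outermost end point of peg 2 (rack position x -13, y -50, z 145 mm).
- peg3_tip (a point): Outermost end point of peg 3 (rack position x -13, y 50, z 145 mm).
- peg4_tip (a point): Outermost end point of peg 4 (rack position x -13, y 150, z 145 mm).
- lamp (a joint): Stiff swivel of the drying lamp, rad; vertical axis at rack x 115, y 0 mm (thin post behind the rail, top at 280 mm). 0: the arm points to rack -x, shade over the middle of the peg row; positive swings the shade towards rack -y, negative to +y; stops at +-1.9. Friction about 0.35 N m: it stays where it is left.
- lamp_grip (a point): Point at height 308 mm on the axis of the lamp's upright round wooden grip, 20 mm thick, which stands on top of the brass shade from height 276 to 328 mm, 135 mm from the swivel axis. The shade is a cone 110 mm wide at its foot, height 226 to 276 mm; hung cups (tops below about 200 mm) pass under it.
- clock: Gilt mantel clock on a wooden foot, 100 x 190 x 240 mm, loose; origin under its centre. A bystander.
- bob: Brass pendulum bob lying flat, disc 84 mm wide and 14 mm thick with a short stem, loose. A bystander.
- key: Bone-handled crank key, about 130 mm long, lying flat, loose. A bystander.
There are look-alikes about, which are no part of the job. Leave any blue or turquoise look-alike of the cup1 alone. What is shaped like the cup2 but brown or turquoise is not meant.

How it is judged (in metres and radians):
On the way, in this order (a step that is already met when the one before it is completed fails the run):
1. the lamp is swung about a quarter turn to one side, clear of the pegs (more than 1.0 rad from the middle) ((value of joint lamp above 1 rad or value of joint lamp below -1 rad)), for 0.2 s.
2. every cup hangs mouth-down from a peg's tip while the lamp is still aside ((distance between cup1_crown and peg1_tip below 0.02 m or distance between cup1_crown and peg2_tip below 0.02 m or distance between cup1_crown and peg3_tip below 0.02 m or distance between cup1_crown and peg4_tip below 0.02 m) and angle between each of cup1, cup2, cup3, cup4's own z axis and vertical below 0.9 rad and linear speed of each of cup1, cup2, cup3, cup4 below 0.05 m/s and (distance between cup2_crown and peg1_tip below 0.02 m or distance between cup2_crown and peg2_tip below 0.02 m or distance between cup2_crown and peg3_tip below 0.02 m or distance between cup2_crown and peg4_tip below 0.02 m) and (distance between cup3_crown and peg1_tip below 0.02 m or distance between cup3_crown and peg2_tip below 0.02 m or distance between cup3_crown and peg3_tip below 0.02 m or distance between cup3_crown and peg4_tip below 0.02 m) and (distance between cup4_crown and peg1_tip below 0.02 m or distance between cup4_crown and peg2_tip below 0.02 m or distance between cup4_crown and peg3_tip below 0.02 m or distance between cup4_crown and peg4_tip below 0.02 m) and (value of joint lamp above 0.8 rad or value of joint lamp below -0.8 rad)), for 0.3 s.
At the end, for the whole second after the job is handed in: Every cup present hangs at rest, mouth-down (less than 0.9 rad from upright), the inside of its crown within 20 mm of a peg's tip; the lamp is at rest within 0.22 rad (30 mm at the shade) of the middle of the row ((distance between cup1_crown and peg1_tip below 0.02 m or distance between cup1_crown and peg2_tip below 0.02 m or distance between cup1_crown and peg3_tip below 0.02 m or distance between cup1_crown and peg4_tip below 0.02 m) and angle between each of cup1, cup2, cup3, cup4's own z axis and vertical below 0.9 rad and linear speed of each of cup1, cup2, cup3, cup4 below 0.05 m/s and (distance between cup2_crown and peg1_tip below 0.02 m or distance between cup2_crown and peg2_tip below 0.02 m or distance between cup2_crown and peg3_tip below 0.02 m or distance between cup2_crown and peg4_tip below 0.02 m) and (distance between cup3_crown and peg1_tip below 0.02 m or distance between cup3_crown and peg2_tip below 0.02 m or distance between cup3_crown and peg3_tip below 0.02 m or distance between cup3_crown and peg4_tip below 0.02 m) and (distance between cup4_crown and peg1_tip below 0.02 m or distance between cup4_crown and peg2_tip below 0.02 m or distance between cup4_crown and peg3_tip below 0.02 m or distance between cup4_crown and peg4_tip below 0.02 m) and value of joint lamp between -0.22 and 0.22 rad and velocity of joint lamp between -0.05 and 0.05 rad/s); the robot touches nothing.
It fails at once if the clock is pushed more than 25 mm from its place (distance of clock from where it was at the start of the episode above 0.025 m).
It fails at once if the bob is pushed more than 25 mm from its place (distance of bob from where it was at the start of the episode above 0.025 m).
It fails at once if the key is pushed more than 25 mm from its place (distance of key from where it was at the start of the episode above 0.025 m).
Of cup1, cup2, cup3, cup4 only 3 to 4 are there at a start; the rules pass over those that are not, and their reading is None.
At some moment in a run one of cup1, cup2, cup3, cup4 may be knocked a few centimetres aside while the robot is not near it.
It also fails if it takes over 208 s, if anything falls off the work surface, if the arm or the gripper's body presses on something with over 40 N, if the wrist force passes 120 N, or if a joint passes its speed limit or range.

## Robot

A 6-joint arm with a two-finger parallel gripper is mounted at the origin on the work surface. World frame = base frame: x ahead of the robot, y to its left, z up, the work surface at z = 0. Lengths are in mm, angles in rad, forces in N, time in s.
With the tool pointing down it reaches from about 275 to 1000 mm from the base axis. Payload 8.4 kg.
Tool frame: the origin (TCP) lies at the very end of the fingers, on their centre line; the grasp point (between the pads) lies 19 mm behind it; z points along the fingers, y is the direction in which the jaws open and shut (so a half turn about z gives the same grasp; the last joint's range is limited). The gripper opens to 85 mm and grips with 20 to 120 N. Pads are 22 mm wide; open, the fingers measure 114 mm over their backs; the gripper's body (76 mm by 85 mm) begins 54 mm behind the grasp point. The pads swing forward as they close: fully open they stand 13 mm farther back than shut.
Start: joints at [1.129, 0.353, 1.633, -0, 1.155, -0.002], TCP at [266.098, 565.526, 231.281] pointing down, gripper open.
Joint ranges: [-2.63, 2.63], [-0.92, 2.1], [0.06, 2.66], [-1.3, 4.44], [0, 2.69], [-3.02, 3.02]. Speed limits (rad/s): [2.22, 2.22, 2.79, 3.14, 3.14, 3.14].

## Interface

Orientations are given as [roll, pitch, yaw] about the fixed x, y, z axes, in that order (R = Rz(yaw) Ry(pitch) Rx(roll)).
In Python, from rig import r gives the robot as it stands.
- The arm moves only by the tool move_arm, never from a script. Its argument "increments" is a list of rows, each an object of numbers: "tx", "ty", "tz": the shift along the tool's x, y, z in cm; "rx", "ry", "rz": the turn, a rotation vector about the tool's x, y, z in degrees; "gripper": the gripper's target within -1 to 1 (fully open at 1, half-way at 0, shut at -1). A call has 1 to 12 rows; each row shifts and turns the commanded pose from where the row before left it, along the tool's axes as they then stand; what a row does not reach is not made up. A row lasts 1/10 s, in which the tool goes at most 50 mm and 8.59 degrees, less where a joint would pass 70% of its speed; a pose out of reach is approached as far as the arm can. A call is refused whole if a number of a shift passes 5 or a number of a turn 8.59, either way. A call with a gripper value outside its range is refused whole. The fingers move at their own pace and stop on an object; "squeeze" is the grip in N (left out, the last holds). Time passes only in rows, so rows that do not move let the fingers close. It gives the time, the measured TCP pose, the force and the opening at its end, in the units of the state.
- r.sense(): the state, without advancing time (a new reading comes with each control period).
- r.grab_frame(name): name is "scene" or "top"; returns (picture, depth): 384x512x3 uint8, red, green, blue; 384x512 float32, mm along the optical axis (not along the pixel's ray), 0 where there is no reading.
- r.camera_model(name): a dict with "fx", "fy", "cx", "cy" (pixels), "k1" (the pictures are not rectified: a ray, as slopes to the right and down, at radius r is drawn at 1 + k1 r^2 times it, then the intrinsics apply), "R" (3x3) and "t" (3): a world point X has camera coordinates R X + t. Camera axes: x right, y down, z forward; pixel columns grow to the right and rows downward; lengths in mm; the calibration is good to about 2 mm. A picture is of the moment at which its call begins. camera_model takes no time and is no camera call.
- r.sign_off(): hands the job in, once; it reports no verdict.
Trained networks look in the newest picture that a camera, given by its name, has taken for a name from the list of things; names that differ only in an ending like _2 or _b are one class to them, and where a whole thing is asked for, a point or a joint stands for the part that bears it (a point fixed in the world has none). Each returns a list of dicts, best first, with "confidence" (0 to 1); they miss things now and then, are a little off and sometimes report something else, mostly with a low value. They report only what shows in the picture. A call takes as long as a camera call. They do not tell look-alikes from the thing itself.
- r.cut_out(query, camera): "mask" (384x512 bool, what is visible of it) and "bbox" ([left, top, right, bottom] in pixels, round what is visible of it).
- r.place_of(query, camera): "location" ([row, column] in pixels: a listed point, or the origin of a listed thing).
The state is a dict: "clock": time; "qpos": joint angles; "qvel": joint speeds; "joint_efforts": joint torques, N m; "eef_pos": TCP position; "tcp_rot": TCP orientation; "contact_force": force on the tool from outside, world axes, zero at the start; "wrist_torque": the same for the moment, N m; "opening": opening from 0.0 (shut) to 1.0 (fully open).
Only numpy, scipy, OpenCV 4.12 (cv2) and the standard library are available. Lean on these libraries where they do the work, as an engineer would, in place of code of your own. Each camera call takes 0.05 s, during which the arm holds its last target. There are 200 camera calls.

## Working session

There is one attempt and no reset: what is moved stays moved. The work goes in short steps, Python scripts to look and compute and a tool call to move; the robot and the scene stay as the last step left them, time stands still between calls to the robot, and variables do not carry over. Pictures are saved under pics/ and viewed, about 12 in all and at most 16, crops included, and the job is handed in when it is done.

Besides the shell and the picture viewer there is one more tool, called after "Emit:" as name(argument=value, ...), one argument or row to a line, values as JSON. move_arm: Moves the arm, as the interface text tells. Its arguments: {"type":"object","properties":{"increments":{"type":"array","items":{"type":"object","properties":{"tx":{"type":"number"},"ty":{"type":"number"},"tz":{"type":"number"},"rx":{"type":"number"},"ry":{"type":"number"},"rz":{"type":"number"},"gripper":{"type":"number"}}}},"squeeze":{"type":"number"}},"required":["increments"]}

```bash
ls; mkdir -p pics; cat > h.py <<'E'
from rig import r
import numpy as np, cv2
from scipy.spatial.transform import Rotation as Ro
def cam(n):
    c=r.camera_model(n); return c,np.array(c['R']),np.array(c['t'])
def rays(n,uv):
    c,R,t=cam(n); uv=np.atleast_2d(uv).astype(float)
    d=(uv-[c['cx'],c['cy']])/[c['fx'],c['fy']]; p=d.copy()
    for _ in range(20): p=d/(1+c['k1']*(p**2).sum(1,keepdims=True))
    return np.c_[p,np.ones(len(p))]
def world(n,uv,z):
    c,R,t=cam(n); return (rays(n,uv)*np.atleast_1d(z)[:,None]-t)@R
def on_plane(n,uv,h):
    c,R,t=cam(n); d=rays(n,uv)@R; o=-R.T@t
    return o+d*((h-o[2])/d[:,2:3])
def proj(n,X):
    c,R,t=cam(n); q=np.atleast_2d(X)@R.T+t; p=q[:,:2]/q[:,2:]
    p=p*(1+c['k1']*(p**2).sum(1,keepdims=True)); return p*[c['fx'],c['fy']]+[c['cx'],c['cy']]
def cloud(n,depth,mask):
    v,u=np.where(mask&(depth>0)); return world(n,np.c_[u,v],depth[v,u])
E
python3 - <<'E'
from h import *
ims={}
for n in('scene','top'):
    im,d=r.grab_frame(n); np.savez('/tmp/%s.npz'%n,im=im,d=d)
    cv2.imwrite(f'pics/{n}0.png',cv2.resize(im[:,:,::-1],(768,576)))
    c,R,t=cam(n); print(n,-R.T@t, R[2])
    for q in('cup1','rack','lamp','clock','bob','key'):
        for o in r.cut_out(q,n):
            X=cloud(n,d,o['mask']); 
            print(q,round(o['confidence'],2),o['bbox'],np.median(X,0).round(),X.min(0).round(),X.max(0).round(), im[o['mask']].mean(0).round())
    for q in('rack','peg1_tip','peg4_tip','lamp_grip','cup1'):
        print(q,[(round(o['confidence'],2),o['location']) for o in r.place_of(q,n)])
print(r.sense())
E
```

```text
pics
scene [997.30148506 647.07830296 968.06184921] [-0.36563499 -0.65310259 -0.66315011]
cup1 0.89 [161.3, 202.3, 182.3, 236.0] [ 792. -265.   41.] [ 745. -426.   -6.] [ 827. -241.  119.] [150.  91.  47.]
cup1 0.86 [210.7, 170.0, 231.0, 203.8] [ 596. -330.   47.] [ 539. -390.   -1.] [ 626. -309.  118.] [232. 218. 200.]
cup1 0.81 [251.7, 185.6, 271.8, 219.0] [ 499. -180.   45.] [ 452. -288.   -6.] [ 527. -157.  121.] [231. 217. 199.]
cup1 0.73 [235.8, 163.0, 257.2, 195.0] [ 488. -308.   46.] [ 432. -345.   -6.] [ 515. -285.  120.] [231. 216. 198.]
cup1 0.72 [275.0, 154.2, 290.1, 185.8] [ 335. -296.   45.] [ 300. -371.   -4.] [ 361. -273.  118.] [ 41. 176. 159.]
cup1 0.64 [282.9, 174.3, 303.8, 209.6] [ 373. -173.   45.] [ 284. -275.   -4.] [ 399. -148.  120.] [ 54. 109. 181.]
cup1 0.51 [304.4, 194.5, 317.8, 211.8] [373. -63.  99.] [356. -81.  56.] [388. -51. 119.] [ 41. 171. 153.]
rack 0.88 [258.1, 193.3, 384.9, 360.7] [553. 186.  20.] [ 238. -157.   -6.] [652. 378. 329.] [204. 153.  85.]
rack 0.4 [287.6, 194.0, 342.8, 256.1] [520. 151. 266.] [ 238. -150.   -6.] [636. 193. 329.] [228.
[... 3014 characters left out ...]
.2]), (0.46, [192.1, 321.8])]
{'clock': 1.2, 'qpos': array([ 1.12862090e+00,  3.53002289e-01,  1.63340597e+00,  2.28420362e-05,
        1.15518072e+00, -2.38293962e-03]), 'qvel': array([-0.00042808, -0.00102153,  0.00011311, -0.00111615, -0.00106079,
        0.00044872]), 'joint_efforts': array([-1.57070470e-03, -6.05168080e+01, -3.42441559e+01, -3.37973288e-04,
        1.52095145e-03,  2.49053642e-05]), 'eef_pos': array([266.08092381, 565.53733133, 231.27697828]), 'tcp_rot': array([ 3.14158893e+00, -2.08886719e-05,  2.70179094e+00]), 'contact_force': array([ 0.66450218,  0.68676307, -0.21931089]), 'wrist_torque': array([ 0.00087864, -0.01160325,  0.00759185]), 'opening': 1.0020437443677592}
```

View pics/scene0.png

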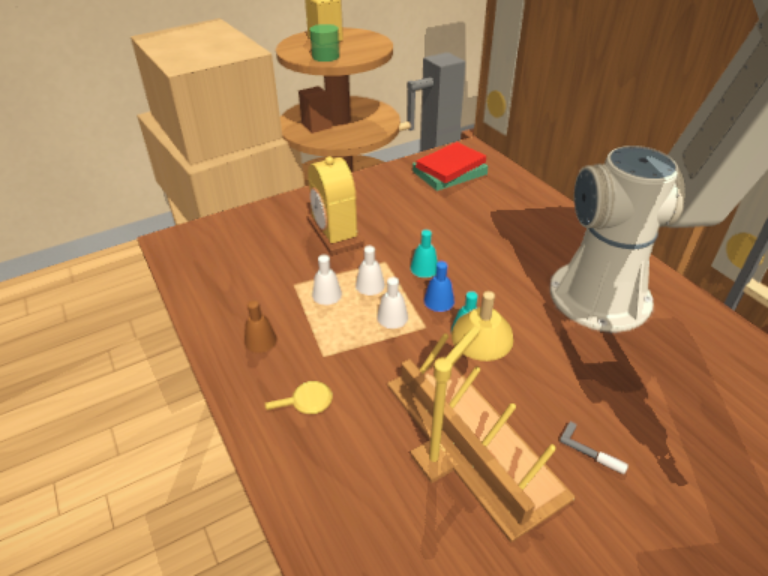

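View pics/top0.png

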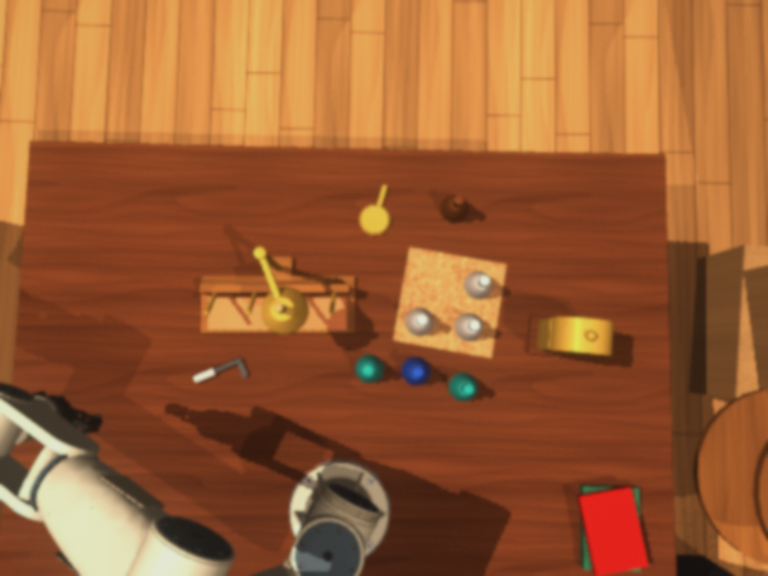

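```bash
python3 - <<'E'
from h import *
from scipy.optimize import least_squares
P={}
for n in('scene','top'):
    f=np.load('/tmp/%s.npz'%n); P[n]=(cloud(n,f['d'],np.ones(f['d'].shape,bool)),f['im'][f['d']>0])
    X,C=P[n]
    print(n,'table z',np.median(X[(abs(X[:,0]-650)<40)&(abs(X[:,1]+0)<50)][:,2]))
    for c in [(578,-337),(488,-308),(483,-191)]:
        d=np.hypot(X[:,0]-c[0],X[:,1]-c[1]); 
        m=(d<45)&(X[:,2]>83)&(X[:,2]<112); mt=(d<45)&(X[:,2]>112)
        print(c,m.sum(),X[m].mean(0).round(1),mt.sum(),X[mt].mean(0).round(1))
        # circle fit with radius 13
        s=X[m]; q=least_squares(lambda p:np.hypot(s[:,0]-p[0],s[:,1]-p[1])-13,s[:,:2].mean(0)+np.array([-8,-8]) if n=='scene' else s[:,:2].mean(0),loss='soft_l1'); print(q.x.round(1))
    box=(X[:,0]>420)&(X[:,0]<680)&(X[:,1]>-40)&(X[:,1]<400)
    b=box&(X[:,2]>8)&(X[:,2]<20); 
    (cx,cy),(w,h),a=cv2.minAreaRect(X[b][:,:2].astype(np.float32)); print('base',cx,cy,w,h,a)
    rt=box&(X[:,2]>62)&(X[:,2]<78)&(X[:,0]>560); s=X[rt]; print('rail',len(s),np.polyfit(s[:,1],s[:,0],1),s.min(0),s.max(0))
    g=box&(X[:,2]>290); s=X[g]; print('grip',len(s),s.mean(0),s[s[:,2]>322].mean(0) if (s[:,2]>322).any() else '')
    for lo,hi in((100,125),(125,150)):
        t=box&(X[:,2]>lo)&(X[:,2]<hi)&(X[:,0]<560); s=X[t]
        for yc in(30,130,230,330):
            k=abs(s[:,1]-yc)<40; 
            if k.any(): print(yc,lo,k.sum(),s[k].mean(0).round(),np.median(s[k],0).round())
    for q in('peg1_tip','peg2_tip','peg3_tip','peg4_tip'):
        pass
    for o in [(222.2,298.7),(296.3,368.5)] if n=='scene' else [(207.4,220.5),(210,184.2),(209.7,137.8)]:
        print(on_plane(n,[o[1],o[0]],145).round(1))
E
```

```text
scene table z 0.1835498023020527
(578, -337) 48 [ 591.7 -339.7   97.3] 25 [ 590.6 -347.   114.6]
[ 588.7 -349.7]
(488, -308) 49 [ 482.  -316.    97.7] 25 [ 479.5 -322.6  115.2]
[ 478.2 -324.3]
(483, -191) 48 [ 495. -187.   98.] 30 [ 490.2 -194.5  115.1]
[ 489.6 -196.3]
base 550.86865234375 177.25503540039062 203.8254852294922 400.4474792480469 1.5415023565292358
rail 642 [-1.31519553e-02  5.72174997e+02] [560.01723867 -12.92865368  62.05253484] [631.00565185 366.46208346  77.74274546]
grip 118 [501.12352241 128.99910071 312.71190214] [498.66681268 126.90429402 325.76278854]
30 100 39 [523.  28. 113.] [524.  29. 114.]
130 100 44 [522. 127. 112.] [522. 127. 112.]
230 100 49 [520. 228. 112.] [519. 229. 113.]
330 100 58 [518. 326. 113.] [518. 326. 113.]
30 125 33 [507.  27. 136.] [507.  28. 136.]
130 125 37 [505. 127. 135.] [505. 127. 135.]
230 125 50 [502. 227. 136.] [503. 227. 136.]
330 125 53 [501. 326. 136.] [501. 326. 136.]
[[492.9  26.5 145. ]]
[[489.7 323.3 145. ]]
top table z 1.1705405775395197
(578, -337) 8 [ 579.2 -339.1   97. ] 38 [ 585.2 -346.1  117.5]
[ 586.3 -347. ]
(488, -308) 14 [ 473.2 -318.2  102.7] 31 [ 475.3 -322.1  118.1]
[ 476.2 -322.8]
(483, -191) 7 [ 484.9 -190.   104.8] 33 [ 486.8 -194.1  117.9]
[ 492.  -186.1]
base 550.01806640625 180.11622619628906 259.1492919921875 438.80706787109375 0.08264820277690887
rail 249 [-6.72047877e-03  5.67517860e+02] [560.1184483  -10.63910337  62.19569672] [615.8815879  363.77348932  77.74294251]
grip 39 [494.45312543 123.68411069 323.25958185] [495.26703641 124.97156934 328.4109835 ]
30 100 11 [525.  26. 115.] [523.  26. 114.]
230 100 17 [520. 225. 111.] [519. 225. 114.]
330 100 16 [518. 325. 111.] [517. 324. 109.]
30 125 19 [505.  26. 138.] [506.  27. 140.]
230 125 17 [500. 225. 140.] [499. 225. 138.]
330 125 19 [498. 324. 139.] [497. 325. 140.]
[[501.   25.6 145. ]]
[[489.1 156.3 145. ]]
[[487.1 323.1 145. ]]
```

```bash
cat >> h.py <<'E'
import json,sys
def pose(yaw,tilt=0,az=0.0):  # tool down with yaw, then leaned so its z gains a horizontal part towards azimuth az
    return Ro.from_rotvec(-tilt*np.array([-np.sin(az),np.cos(az),0]))*Ro.from_euler('xyz',[np.pi,0,yaw])
def plan(wps,start=None):
    """wps: list of (pos, Rotation or None). prints rows"""
    s=r.sense(); p=np.array(s['eef_pos'],float); R=Ro.from_euler('xyz',s['tcp_rot'])
    rows=[]
    for w in wps:
        q=np.array(w[0],float); Rq=w[1] if len(w)>1 and w[1] is not None else R
        step=w[2] if len(w)>2 else 47
        n=int(max(1,np.ceil(np.linalg.norm(q-p)/step),np.ceil(np.degrees((R.inv()*Rq).magnitude())/8.3)))
        p0,rv,R0=p.copy(),(R.inv()*Rq).as_rotvec(),R
        for i in range(1,n+1):
            pt=p0+(q-p0)*i/n; Rt=R0*Ro.from_rotvec(rv*i/n)
            t=np.round(R.inv().apply(pt-p)/10,2); a=np.round(np.degrees((R.inv()*Rt).as_rotvec()),1)
            rows.append({k:float(v) for k,v in zip(('tx','ty','tz','rx','ry','rz'),[*t,*a]) if abs(v)>1e-9})
            p=p+R.apply(t*10); R=R*Ro.from_rotvec(np.radians(a))
    for i in range(0,len(rows),12): print(json.dumps(rows[i:i+12]))
def st():
    s=r.sense(); print({k:np.round(s[k],2).tolist() for k in('clock','eef_pos','tcp_rot','qpos','contact_force','opening')})
E
python3 - <<'E'
from h import *
plan([((266,565,400),),((496.5,125.5,400),pose(0.40))])
E
```

```text
[{"ty": -0.01, "tz": -4.22}, {"tx": -0.01, "ty": -0.02, "tz": -4.22}, {"ty": -0.01, "tz": -4.21}, {"tx": -0.01, "ty": -0.01, "tz": -4.22}, {"tx": -2.47, "ty": -1.87, "rz": 8.2}, {"tx": -2.72, "ty": -1.5, "rz": 8.3}, {"tx": -2.9, "ty": -1.1, "rz": 8.2}, {"tx": -3.03, "ty": -0.66, "rz": 8.3}, {"tx": -3.09, "ty": -0.23, "rz": 8.2}, {"tx": -3.1, "ty": 0.22, "rz": 8.3}, {"tx": -3.02, "ty": 0.67, "rz": 8.2}, {"tx": -2.91, "ty": 1.09, "rz": 8.2}]
[{"tx": -2.72, "ty": 1.49, "rz": 8.3}, {"tx": -2.47, "ty": 1.87, "rz": 8.2}, {"tx": -2.19, "ty": 2.2, "rz": 8.3}, {"tx": -1.84, "ty": 2.5, "rz": 8.2}, {"tx": -1.46, "ty": 2.73, "rz": 8.3}, {"tx": -1.06, "ty": 2.92, "rz": 8.2}, {"tx": -0.63, "ty": 3.03, "rz": 8.2}, {"tx": -0.19, "ty": 3.1, "rz": 8.3}]
```

Emit:
move_arm(
  increments=[
    {"tz": -4.2},
    {"tz": -4.2},
    {"tz": -4.2},
    {"tz": -4.2},
    {"tx": -2.5, "ty": -1.9, "rz": 8.2},
    {"tx": -2.7, "ty": -1.5, "rz": 8.3},
    {"tx": -2.9, "ty": -1.1, "rz": 8.2},
    {"tx": -3.0, "ty": -0.7, "rz": 8.3},
    {"tx": -3.1, "ty": -0.2, "rz": 8.2},
    {"tx": -3.1, "ty": 0.2, "rz": 8.3},
    {"tx": -3.0, "ty": 0.7, "rz": 8.2},
    {"tx": -2.9, "ty": 1.1, "rz": 8.2},
  ],
)

```text
invalid input
```

Emit:
move_arm(
  increments=[
    {"tx": -2.7, "ty": 1.5, "rz": 8.3},
    {"tx": -2.5, "ty": 1.9, "rz": 8.2},
    {"tx": -2.2, "ty": 2.2, "rz": 8.3},
    {"tx": -1.8, "ty": 2.5, "rz": 8.2},
    {"tx": -1.5, "ty": 2.7, "rz": 8.3},
    {"tx": -1.1, "ty": 2.9, "rz": 8.2},
    {"tx": -0.6, "ty": 3.0, "rz": 8.2},
    {"tx": -0.2, "ty": 3.1, "rz": 8.3},
    {},
  ],
)

```text
invalid input
```

```bash
sed -i "s#/10,2)#/10,1)#" h.py; python3 - <<'E'
from h import *
st()
plan([((496.5,125.5,290),pose(0.40),30)])
E
```

```text
{'clock': 1.2, 'eef_pos': [266.08, 565.54, 231.28], 'tcp_rot': [3.14, -0.0, 2.7], 'qpos': [1.13, 0.35, 1.63, 0.0, 1.16, -0.0], 'contact_force': [0.66, 0.69, -0.22], 'opening': 1.0}
[{"tx": -2.3, "ty": -1.8, "tz": -0.3, "rz": 7.8}, {"tx": -2.6, "ty": -1.4, "tz": -0.4, "rz": 7.7}, {"tx": -2.7, "ty": -1.1, "tz": -0.3, "rz": 7.8}, {"tx": -2.8, "ty": -0.7, "tz": -0.4, "rz": 7.7}, {"tx": -2.9, "ty": -0.3, "tz": -0.3, "rz": 7.8}, {"tx": -2.9, "ty": 0.1, "tz": -0.4, "rz": 7.7}, {"tx": -2.9, "ty": 0.5, "tz": -0.3, "rz": 7.8}, {"tx": -2.8, "ty": 0.8, "tz": -0.4, "rz": 7.8}, {"tx": -2.7, "ty": 1.3, "tz": -0.3, "rz": 7.7}, {"tx": -2.4, "ty": 1.5, "tz": -0.4, "rz": 7.8}, {"tx": -2.2, "ty": 1.9, "tz": -0.3, "rz": 7.7}, {"tx": -2.0, "ty": 2.2, "tz": -0.3, "rz": 7.8}]
[{"tx": -1.6, "ty": 2.4, "tz": -0.4, "rz": 7.8}, {"tx": -1.3, "ty": 2.7, "tz": -0.3, "rz": 7.7}, {"tx": -0.9, "ty": 2.7, "tz": -0.4, "rz": 7.8}, {"tx": -0.6, "ty": 2.9, "tz": -0.3, "rz": 7.7}, {"tx": -0.1, "ty": 2.9, "tz": -0.4, "rz": 7.8}]
```

Emit:
move_arm(
  increments=[
    {"tx": 0, "ty": 0, "tz": -4.2, "rx": 0, "ry": 0, "rz": 0, "gripper": 1},
    {"tx": 0, "ty": 0, "tz": -4.2, "rx": 0, "ry": 0, "rz": 0, "gripper": 1},
  ],
)

```text
clock: 1.4
eef_pos: [265.7, 564.7, 315.0]
tcp_rot: [-3.138, 0.0, 2.702]
contact_force: [0.1, -0.5, -0.0]
opening: 1.003
```

Emit:
move_arm(
  increments=[
    {"tz": -4.2, "gripper": 1},
    {"tz": -4.2, "gripper": 1},
  ],
)

```text
invalid input
```

Emit:
move_arm(
  increments=[
    {"tx": 0, "ty": 0, "tz": 0, "rx": 0, "ry": 0, "rz": 0, "gripper": 1},
  ],
  squeeze=30,
)

```text
clock: 1.5
eef_pos: [267.3, 568.1, 321.7]
tcp_rot: [3.132, -0.0, 2.702]
contact_force: [1.0, 0.3, -0.1]
opening: 1.002
```

```bash
python3 - <<'E'
s=open('h.py').read()
s=s.replace("if abs(v)>1e-9})","})\n            rows[-1]={k:(int(v) if v==int(v) else v) for k,v in rows[-1].items()}; rows[-1]['gripper']=g")
s=s.replace("def plan(wps,start=None):","def plan(wps,g=1):").replace("else 47","else 49").replace("/8.3)","/8.55)")
open('h.py','w').write(s)
E
python3 - <<'E'
from h import *
plan([((266,565,360),),((496.5,125.5,400),pose(0.40))])
E
```

```text
[{"tx": 0, "ty": -0.3, "tz": -3.8, "rx": 0, "ry": 0, "rz": 0, "gripper": 1}, {"tx": -2.5, "ty": -1.9, "tz": -0.3, "rx": 0, "ry": 0, "rz": 8.2, "gripper": 1}, {"tx": -2.7, "ty": -1.5, "tz": -0.2, "rx": 0, "ry": -0.1, "rz": 8.3, "gripper": 1}, {"tx": -2.9, "ty": -1.1, "tz": -0.3, "rx": 0, "ry": 0, "rz": 8.2, "gripper": 1}, {"tx": -3, "ty": -0.6, "tz": -0.3, "rx": 0.1, "ry": -0.1, "rz": 8.3, "gripper": 1}, {"tx": -3.1, "ty": -0.3, "tz": -0.2, "rx": 0, "ry": 0, "rz": 8.2, "gripper": 1}, {"tx": -3.1, "ty": 0.3, "tz": -0.3, "rx": 0, "ry": 0, "rz": 8.3, "gripper": 1}, {"tx": -3, "ty": 0.6, "tz": -0.2, "rx": 0, "ry": -0.1, "rz": 8.2, "gripper": 1}, {"tx": -2.9, "ty": 1.1, "tz": -0.3, "rx": 0, "ry": 0, "rz": 8.2, "gripper": 1}, {"tx": -2.7, "ty": 1.5, "tz": -0.3, "rx": 0, "ry": -0.1, "rz": 8.3, "gripper": 1}, {"tx": -2.5, "ty": 1.9, "tz": -0.2, "rx": 0.1, "ry": 0, "rz": 8.2, "gripper": 1}, {"tx": -2.2, "ty": 2.2, "tz": -0.3, "rx": 0, "ry": -0.1, "rz": 8.3, "gripper": 1}]
[{"tx": -1.8, "ty": 2.5, "tz": -0.2, "rx": 0, "ry": 0, "rz": 8.2, "gripper": 1}, {"tx": -1.5, "ty": 2.8, "tz": -0.3, "rx": 0, "ry": 0, "rz": 8.3, "gripper": 1}, {"tx": -1.1, "ty": 2.9, "tz": -0.2, "rx": 0, "ry": -0.1, "rz": 8.2, "gripper": 1}, {"tx": -0.6, "ty": 3, "tz": -0.3, "rx": 0.1, "ry": 0, "rz": 8.2, "gripper": 1}, {"tx": -0.2, "ty": 3.1, "tz": -0.2, "rx": 0, "ry": -0.1, "rz": 8.3, "gripper": 1}]
```

Emit:
move_arm(
  increments=[
    {"tx": 0, "ty": -0.3, "tz": -3.8, "rx": 0, "ry": 0, "rz": 0, "gripper": 1},
    {"tx": -2.5, "ty": -1.9, "tz": -0.3, "rx": 0, "ry": 0, "rz": 8.2, "gripper": 1},
    {"tx": -2.7, "ty": -1.5, "tz": -0.2, "rx": 0, "ry": 0, "rz": 8.3, "gripper": 1},
    {"tx": -2.9, "ty": -1.1, "tz": -0.3, "rx": 0, "ry": 0, "rz": 8.2, "gripper": 1},
    {"tx": -3, "ty": -0.6, "tz": -0.3, "rx": 0, "ry": 0, "rz": 8.3, "gripper": 1},
    {"tx": -3.1, "ty": -0.3, "tz": -0.2, "rx": 0, "ry": 0, "rz": 8.2, "gripper": 1},
    {"tx": -3.1, "ty": 0.3, "tz": -0.3, "rx": 0, "ry": 0, "rz": 8.3, "gripper": 1},
    {"tx": -3, "ty": 0.6, "tz": -0.2, "rx": 0, "ry": 0, "rz": 8.2, "gripper": 1},
    {"tx": -2.9, "ty": 1.1, "tz": -0.3, "rx": 0, "ry": 0, "rz": 8.2, "gripper": 1},
    {"tx": -2.7, "ty": 1.5, "tz": -0.3, "rx": 0, "ry": 0, "rz": 8.3, "gripper": 1},
    {"tx": -2.5, "ty": 1.9, "tz": -0.2, "rx": 0, "ry": 0, "rz": 8.2, "gripper": 1},
    {"tx": -2.2, "ty": 2.2, "tz": -0.3, "rx": 0, "ry": 0, "rz": 8.3, "gripper": 1},
  ],
)

```text
clock: 2.7
eef_pos: [423.7, 259.5, 382.2]
tcp_rot: [3.142, -0.0, 1.113]
contact_force: [0.1, -0.2, 0.0]
opening: 0.998
```

Emit:
move_arm(
  increments=[
    {"tx": -1.8, "ty": 2.5, "tz": -0.2, "rx": 0, "ry": 0, "rz": 8.2, "gripper": 1},
    {"tx": -1.5, "ty": 2.8, "tz": -0.3, "rx": 0, "ry": 0, "rz": 8.3, "gripper": 1},
    {"tx": -1.1, "ty": 2.9, "tz": -0.2, "rx": 0, "ry": 0, "rz": 8.2, "gripper": 1},
    {"tx": -0.6, "ty": 3, "tz": -0.3, "rx": 0, "ry": 0, "rz": 8.2, "gripper": 1},
    {"tx": -0.2, "ty": 3.1, "tz": -0.2, "rx": 0, "ry": 0, "rz": 8.3, "gripper": 1},
    {"tx": 0, "ty": 0, "tz": 0, "rx": 0, "ry": 0, "rz": 0, "gripper": 1},
    {"tx": 0, "ty": 0, "tz": 0, "rx": 0, "ry": 0, "rz": 0, "gripper": 1},
  ],
)

```text
clock: 3.4
eef_pos: [495.4, 123.0, 394.0]
tcp_rot: [-3.141, 0.0, 0.4]
contact_force: [-0.7, 0.4, -0.7]
opening: 1.002
```

```bash
python3 - <<'E'
from h import *
st()
im,d=r.grab_frame('scene')
o=[(round(x['confidence'],2),x['location'],on_plane('scene',x['location'][::-1],308).round(1)) for x in r.place_of('lamp_grip','scene')]; print(o)
plan([((496.5,125.5,400),pose(0.40)),((496.5,125.5,289),None,30)])
E
```

```text
{'clock': 3.4, 'eef_pos': [495.45, 122.97, 393.96], 'tcp_rot': [-3.14, 0.0, 0.4], 'qpos': [0.24, 0.05, 1.66, 0.0, 1.44, 1.41], 'contact_force': [-0.68, 0.43, -0.65], 'opening': 1.0}
[(0.65, [288.8, 320.6], array([[661.3, 324.6, 308. ]]))]
[{"tx": 0.2, "ty": -0.1, "tz": -0.6, "rx": 0, "ry": 0, "rz": 0.1, "gripper": 1}, {"tx": 0, "ty": 0, "tz": 2.8, "rx": 0, "ry": 0, "rz": 0, "gripper": 1}, {"tx": 0, "ty": 0, "tz": 2.8, "rx": 0, "ry": 0, "rz": 0, "gripper": 1}, {"tx": 0, "ty": 0, "tz": 2.7, "rx": 0, "ry": 0, "rz": 0, "gripper": 1}, {"tx": 0, "ty": 0, "tz": 2.8, "rx": 0, "ry": 0, "rz": 0, "gripper": 1}]
```

Emit:
move_arm(
  increments=[
    {"tx": 0.2, "ty": -0.1, "tz": 1, "rx": 0, "ry": 0, "rz": 0, "gripper": 1},
    {"tx": 0, "ty": 0, "tz": 3, "rx": 0, "ry": 0, "rz": 0, "gripper": 1},
    {"tx": 0, "ty": 0, "tz": 3, "rx": 0, "ry": 0, "rz": 0, "gripper": 1},
    {"tx": 0, "ty": 0, "tz": 3, "rx": 0, "ry": 0, "rz": 0, "gripper": 1},
    {"tx": 0, "ty": 0, "tz": 0, "rx": 0, "ry": 0, "rz": 0, "gripper": 1},
    {"tx": 0, "ty": 0, "tz": 0, "rx": 0, "ry": 0, "rz": 0, "gripper": -1},
    {"tx": 0, "ty": 0, "tz": 0, "rx": 0, "ry": 0, "rz": 0, "gripper": -1},
    {"tx": 0, "ty": 0, "tz": 0, "rx": 0, "ry": 0, "rz": 0, "gripper": -1},
    {"tx": 0, "ty": 0, "tz": 0, "rx": 0, "ry": 0, "rz": 0, "gripper": -1},
    {"tx": 0, "ty": 0, "tz": 0, "rx": 0, "ry": 0, "rz": 0, "gripper": -1},
  ],
  squeeze=30,
)

```text
clock: 4.5
eef_pos: [497.4, 125.0, 295.3]
tcp_rot: [3.141, -0.002, 0.4]
contact_force: [-0.0, -0.7, 3.1]
opening: 0.225
```

```bash
python3 - <<'E'
from h import *
st()
im,d=r.grab_frame('scene'); a,b=proj('scene',[[500,125,300]])[0].astype(int)
cv2.imwrite('pics/g1.png',cv2.resize(im[b-70:b+70,a-90:a+90,::-1],None,fx=4,fy=4,interpolation=cv2.INTER_CUBIC))
# swing plan
A=np.array([619.,178]); s=r.sense(); p0=np.array(s['eef_pos'])
v=p0[:2]-A; print(np.linalg.norm(v))
w=[]
for k in range(1,13):
    th=k*np.radians(6.0); c,sn=np.cos(th),np.sin(th)
    q=A+np.array([[c,-sn],[sn,c]])@v; w.append(((q[0],q[1],p0[2]),pose(s['tcp_rot'][2]+th)))
plan(w,-1)
E
```

```text
{'clock': 4.5, 'eef_pos': [497.37, 125.02, 295.28], 'tcp_rot': [3.14, -0.0, 0.4], 'qpos': [0.24, 0.12, 1.8, -0.0, 1.23, 1.41], 'contact_force': [-0.02, -0.66, 3.11], 'opening': 0.22}
132.680845111938
[{"tx": 0.1, "ty": 1.4, "tz": 0, "rx": 0, "ry": -0.1, "rz": -6, "gripper": -1}, {"tx": 0.1, "ty": 1.4, "tz": 0, "rx": 0, "ry": 0, "rz": -6, "gripper": -1}, {"tx": 0.1, "ty": 1.4, "tz": 0, "rx": 0, "ry": 0, "rz": -6, "gripper": -1}, {"tx": 0.1, "ty": 1.3, "tz": 0, "rx": 0, "ry": 0, "rz": -6, "gripper": -1}, {"tx": 0, "ty": 1.4, "tz": 0, "rx": 0, "ry": 0, "rz": -6, "gripper": -1}, {"tx": 0.1, "ty": 1.4, "tz": 0, "rx": 0, "ry": 0, "rz": -6, "gripper": -1}, {"tx": 0.1, "ty": 1.4, "tz": 0, "rx": 0, "ry": 0, "rz": -6, "gripper": -1}, {"tx": 0.1, "ty": 1.4, "tz": 0, "rx": 0, "ry": 0, "rz": -6, "gripper": -1}, {"tx": 0.1, "ty": 1.4, "tz": 0, "rx": 0, "ry": 0, "rz": -6, "gripper": -1}, {"tx": 0.1, "ty": 1.4, "tz": 0, "rx": 0, "ry": 0, "rz": -6, "gripper": -1}, {"tx": 0.1, "ty": 1.3, "tz": 0, "rx": 0, "ry": 0, "rz": -6, "gripper": -1}, {"tx": 0.1, "ty": 1.4, "tz": 0, "rx": 0, "ry": 0, "rz": -6, "gripper": -1}]
```

View pics/g1.png

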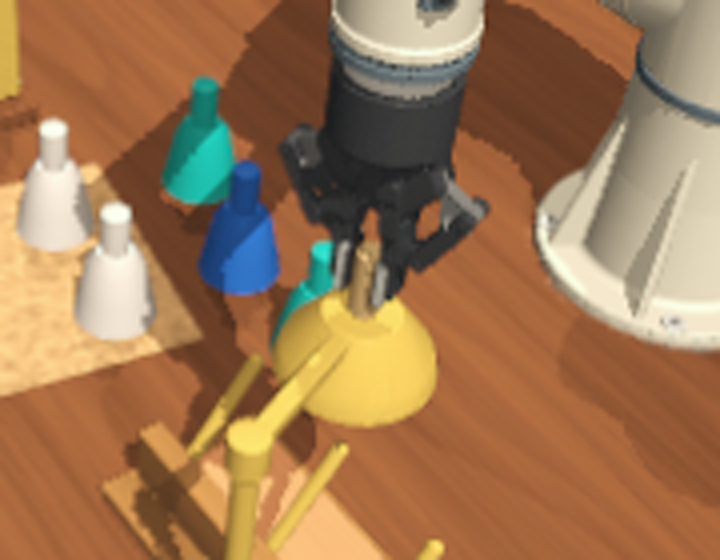

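Emit:
move_arm(
  increments=[
    {"tx": 0.1, "ty": 1.4, "tz": 0, "rx": 0, "ry": 0, "rz": -6, "gripper": -1},
    {"tx": 0.1, "ty": 1.4, "tz": 0, "rx": 0, "ry": 0, "rz": -6, "gripper": -1},
    {"tx": 0.1, "ty": 1.4, "tz": 0, "rx": 0, "ry": 0, "rz": -6, "gripper": -1},
    {"tx": 0.1, "ty": 1.3, "tz": 0, "rx": 0, "ry": 0, "rz": -6, "gripper": -1},
    {"tx": 0, "ty": 1.4, "tz": 0, "rx": 0, "ry": 0, "rz": -6, "gripper": -1},
    {"tx": 0.1, "ty": 1.4, "tz": 0, "rx": 0, "ry": 0, "rz": -6, "gripper": -1},
    {"tx": 0.1, "ty": 1.4, "tz": 0, "rx": 0, "ry": 0, "rz": -6, "gripper": -1},
    {"tx": 0.1, "ty": 1.4, "tz": 0, "rx": 0, "ry": 0, "rz": -6, "gripper": -1},
    {"tx": 0.1, "ty": 1.4, "tz": 0, "rx": 0, "ry": 0, "rz": -6, "gripper": -1},
    {"tx": 0.1, "ty": 1.4, "tz": 0, "rx": 0, "ry": 0, "rz": -6, "gripper": -1},
    {"tx": 0.1, "ty": 1.3, "tz": 0, "rx": 0, "ry": 0, "rz": -6, "gripper": -1},
    {"tx": 0, "ty": 0, "tz": 0, "rx": 0, "ry": 0, "rz": 0, "gripper": -1},
  ],
)

```text
clock: 5.75
eef_pos: [619.0, 44.5, 295.3]
tcp_rot: [3.139, 0.001, 1.555]
contact_force: [1.2, -4.0, 5.9]
opening: 0.222
```

Emit:
move_arm(
  increments=[
    {"tx": 0, "ty": 0, "tz": 0, "rx": 0, "ry": 0, "rz": 0, "gripper": 1},
    {"tx": 0, "ty": 0, "tz": 0, "rx": 0, "ry": 0, "rz": 0, "gripper": 1},
    {"tx": 0, "ty": 0, "tz": 0, "rx": 0, "ry": 0, "rz": 0, "gripper": 1},
    {"tx": 0, "ty": 0, "tz": -2.5, "rx": 0, "ry": 0, "rz": 0, "gripper": 1},
    {"tx": 0, "ty": 0, "tz": -3, "rx": 0, "ry": 0, "rz": 0, "gripper": 1},
    {"tx": 0, "ty": 0, "tz": -3, "rx": 0, "ry": 0, "rz": 0, "gripper": 1},
    {"tx": 0, "ty": 0, "tz": 0, "rx": 0, "ry": 0, "rz": 0, "gripper": 1},
  ],
)

```text
clock: 6.45
eef_pos: [618.6, 45.8, 383.9]
tcp_rot: [3.135, -0.001, 1.552]
contact_force: [0.2, 0.3, 0.5]
opening: 0.996
```

```bash
cat >> h.py <<'E'
def cups(cs,save=None):
    out=[]
    for n in('scene','top'):
        im,d=r.grab_frame(n); X=cloud(n,d,np.ones(d.shape,bool))
        if save: cv2.imwrite(f'pics/{save}_{n}.png',cv2.resize(im[:,:,::-1],(768,576)))
        for c in cs:
            m=(np.hypot(X[:,0]-c[0],X[:,1]-c[1])<50)&(X[:,2]>111)&(X[:,2]<125); s=X[m]
            print(n,c,m.sum(),s.mean(0).round(1) if m.sum() else '')
E
python3 - <<'E'
from h import *
cups([(587,-348),(477,-323),(488,-195)],'a')
print('lamp_grip',[(round(x['confidence'],2),on_plane('top',x['location'][::-1],308).round(1)) for x in r.place_of('lamp_grip','top')])
st()
plan([((488,-195,300),pose(0))])
E
```

```text
scene (587, -348) 28 [ 589.9 -344.8  114.3]
scene (477, -323) 0 
scene (488, -195) 33 [ 490.6 -194.   114.9]
top (587, -348) 35 [ 584.9 -346.5  116.7]
top (477, -323) 30 [ 475.6 -321.8  116.3]
top (488, -195) 36 [ 485.7 -193.6  118.5]
lamp_grip []
{'clock': 6.6, 'eef_pos': [616.65, 45.62, 378.61], 'tcp_rot': [-3.14, -0.0, 1.55], 'qpos': [0.07, 0.24, 1.46, 0.0, 1.44, 0.09], 'contact_force': [0.01, 0.22, -0.01], 'opening': 1.0}
[{"tx": -2.2, "ty": -1.1, "tz": 0.7, "rx": 0, "ry": 0, "rz": 8.1, "gripper": 1}, {"tx": -2.4, "ty": -0.8, "tz": 0.7, "rx": 0, "ry": 0, "rz": 8.1, "gripper": 1}, {"tx": -2.4, "ty": -0.5, "tz": 0.7, "rx": 0, "ry": 0, "rz": 8, "gripper": 1}, {"tx": -2.5, "ty": -0.1, "tz": 0.8, "rx": 0, "ry": 0, "rz": 8.1, "gripper": 1}, {"tx": -2.5, "ty": 0.2, "tz": 0.7, "rx": 0, "ry": 0, "rz": 8.1, "gripper": 1}, {"tx": -2.4, "ty": 0.6, "tz": 0.7, "rx": 0, "ry": 0, "rz": 8.1, "gripper": 1}, {"tx": -2.3, "ty": 0.9, "tz": 0.7, "rx": 0, "ry": 0, "rz": 8.1, "gripper": 1}, {"tx": -2.1, "ty": 1.2, "tz": 0.7, "rx": 0, "ry": 0, "rz": 8.1, "gripper": 1}, {"tx": -2, "ty": 1.5, "tz": 0.7, "rx": 0, "ry": 0, "rz": 8, "gripper": 1}, {"tx": -1.7, "ty": 1.8, "tz": 0.8, "rx": 0, "ry": 0, "rz": 8.1, "gripper": 1}, {"tx": -1.5, "ty": 2, "tz": 0.7, "rx": 0, "ry": 0, "rz": 8.1, "gripper": 1}]
```

Emit:
move_arm(
  increments=[
    {"tx": -2.2, "ty": -1.1, "tz": 0.7, "rx": 0, "ry": 0, "rz": 8.1, "gripper": 1},
    {"tx": -2.4, "ty": -0.8, "tz": 0.7, "rx": 0, "ry": 0, "rz": 8.1, "gripper": 1},
    {"tx": -2.4, "ty": -0.5, "tz": 0.7, "rx": 0, "ry": 0, "rz": 8, "gripper": 1},
    {"tx": -2.5, "ty": -0.1, "tz": 0.8, "rx": 0, "ry": 0, "rz": 8.1, "gripper": 1},
    {"tx": -2.5, "ty": 0.2, "tz": 0.7, "rx": 0, "ry": 0, "rz": 8.1, "gripper": 1},
    {"tx": -2.4, "ty": 0.6, "tz": 0.7, "rx": 0, "ry": 0, "rz": 8.1, "gripper": 1},
    {"tx": -2.3, "ty": 0.9, "tz": 0.7, "rx": 0, "ry": 0, "rz": 8.1, "gripper": 1},
    {"tx": -2.1, "ty": 1.2, "tz": 0.7, "rx": 0, "ry": 0, "rz": 8.1, "gripper": 1},
    {"tx": -2, "ty": 1.5, "tz": 0.7, "rx": 0, "ry": 0, "rz": 8, "gripper": 1},
    {"tx": -1.7, "ty": 1.8, "tz": 0.8, "rx": 0, "ry": 0, "rz": 8.1, "gripper": 1},
    {"tx": -1.5, "ty": 2, "tz": 0.7, "rx": 0, "ry": 0, "rz": 8.1, "gripper": 1},
    {"tx": 0, "ty": 0, "tz": 0, "rx": 0, "ry": 0, "rz": 0, "gripper": 1},
  ],
)

```text
clock: 7.8
eef_pos: [486.0, -196.5, 297.9]
tcp_rot: [-3.141, 0.004, -0.006]
contact_force: [-0.0, -0.3, 0.2]
opening: 1.003
```

```bash
python3 - <<'E'
from h import *
im,d=r.grab_frame('scene'); X=cloud('scene',d,np.ones(d.shape,bool)); g=(abs(X[:,0]-619)<60)&(abs(X[:,1]-45)<60)&(X[:,2]>290)&(X[:,2]<335);print('grip',g.sum(),X[g].mean(0))
st()
plan([((488.3,-194.8,200),pose(0)),((488.3,-194.8,80),None,30)])
E
```

```text
grip 114 [624.50683441  47.13643765 313.04547556]
{'clock': 7.85, 'eef_pos': [487.04, -195.57, 298.67], 'tcp_rot': [-3.14, 0.0, -0.0], 'qpos': [-0.38, 0.14, 1.76, 0.0, 1.24, 1.19], 'contact_force': [0.59, 0.42, 0.17], 'opening': 1.0}
[{"tx": 0.1, "ty": 0, "tz": 3.3, "rx": 0, "ry": 0.1, "rz": 0, "gripper": 1}, {"tx": 0, "ty": 0, "tz": 3.3, "rx": 0, "ry": 0, "rz": 0, "gripper": 1}, {"tx": 0, "ty": -0.1, "tz": 3.3, "rx": -0.1, "ry": 0.1, "rz": -0.1, "gripper": 1}, {"tx": 0, "ty": 0, "tz": 3, "rx": 0, "ry": 0, "rz": 0, "gripper": 1}, {"tx": 0, "ty": 0, "tz": 3, "rx": 0, "ry": 0, "rz": 0, "gripper": 1}, {"tx": 0, "ty": 0, "tz": 3, "rx": 0, "ry": 0, "rz": 0, "gripper": 1}, {"tx": 0, "ty": 0, "tz": 3, "rx": 0, "ry": 0, "rz": 0, "gripper": 1}]
```

Emit:
move_arm(
  increments=[
    {"tx": 0.1, "ty": 0, "tz": 3.5, "rx": 0, "ry": 0, "rz": 0, "gripper": 1},
    {"tx": 0, "ty": -0.1, "tz": 3.5, "rx": 0, "ry": 0, "rz": 0, "gripper": 1},
    {"tx": 0, "ty": 0, "tz": 3.5, "rx": 0, "ry": 0, "rz": 0, "gripper": 1},
    {"tx": 0, "ty": 0, "tz": 3.5, "rx": 0, "ry": 0, "rz": 0, "gripper": 1},
    {"tx": 0, "ty": 0, "tz": 3.5, "rx": 0, "ry": 0, "rz": 0, "gripper": 1},
    {"tx": 0, "ty": 0, "tz": 2.5, "rx": 0, "ry": 0, "rz": 0, "gripper": 1},
    {"tx": 0, "ty": 0, "tz": 1.6, "rx": 0, "ry": 0, "rz": 0, "gripper": 1},
    {"tx": 0, "ty": 0, "tz": 0, "rx": 0, "ry": 0, "rz": 0, "gripper": -1},
    {"tx": 0, "ty": 0, "tz": 0, "rx": 0, "ry": 0, "rz": 0, "gripper": -1},
    {"tx": 0, "ty": 0, "tz": 0, "rx": 0, "ry": 0, "rz": 0, "gripper": -1},
    {"tx": 0, "ty": 0, "tz": 0, "rx": 0, "ry": 0, "rz": 0, "gripper": -1},
    {"tx": 0, "ty": 0, "tz": 0, "rx": 0, "ry": 0, "rz": 0, "gripper": -1},
  ],
  squeeze=45,
)

```text
clock: 9.05
eef_pos: [490.1, -194.4, 85.2]
tcp_rot: [3.141, -0.002, 0.0]
contact_force: [0.9, -0.4, 3.1]
opening: 0.288
```

```bash
python3 - <<'E'
from h import *
im,d=r.grab_frame('scene'); a,b=proj('scene',[[488,-195,100]])[0].astype(int)
cv2.imwrite('pics/g2.png',cv2.resize(im[b-60:b+60,a-80:a+80,::-1],None,fx=4,fy=4,interpolation=cv2.INTER_CUBIC))
st()
E
```

```text
{'clock': 9.1, 'eef_pos': [490.15, -194.42, 85.19], 'tcp_rot': [3.14, -0.0, 0.0], 'qpos': [-0.38, 0.39, 1.96, 0.0, 0.78, 1.19], 'contact_force': [-0.49, -0.13, 3.57], 'opening': 0.29}
```

View pics/g2.png

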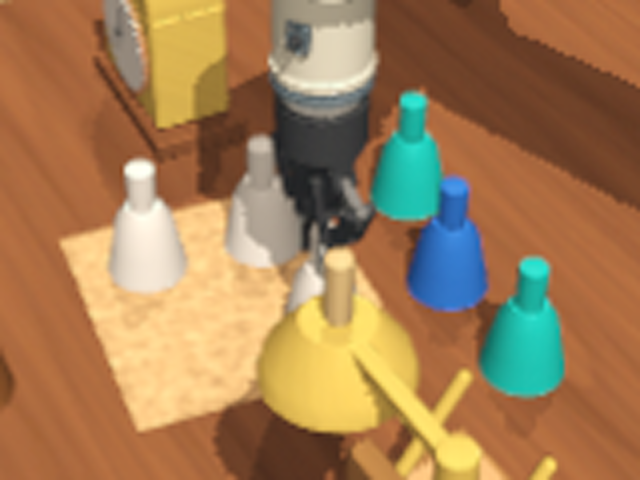

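```bash
cat >> h.py <<'E'
PEG={1:(493,25.5,145),2:(491,125,145),3:(489,224.5,145),4:(487,324,145)}
DZ=np.array([0.574*np.cos(.02),0.574*np.sin(.02),-0.819]); RH=pose(0.02,0.611,0.02)
def hang(k,back,off=15,d=(0,0,0)): return tuple(np.array(PEG[k])+d-(off+back)*DZ)
E
python3 - <<'E'
from h import *
print(RH.as_matrix()[:,2])
plan([((490,-194,290),None),((440,200,290),RH),(hang(4,95),RH)],-1)
E
```

```text
[ 0.57357209  0.01147297 -0.81907474]
[{"tx": 0, "ty": 0, "tz": -4.1, "rx": 0, "ry": 0, "rz": 0, "gripper": -1}, {"tx": 0, "ty": 0, "tz": -4.1, "rx": 0, "ry": 0, "rz": 0, "gripper": -1}, {"tx": 0, "ty": 0, "tz": -4.1, "rx": 0, "ry": 0, "rz": 0, "gripper": -1}, {"tx": 0, "ty": 0, "tz": -4.1, "rx": 0, "ry": 0, "rz": 0, "gripper": -1}, {"tx": 0, "ty": 0, "tz": -4.1, "rx": 0, "ry": 0, "rz": 0, "gripper": -1}, {"tx": -0.6, "ty": -4.4, "tz": 0, "rx": 0, "ry": 3.9, "rz": -0.1, "gripper": -1}, {"tx": -0.5, "ty": -4.4, "tz": 0, "rx": 0.1, "ry": 3.9, "rz": -0.1, "gripper": -1}, {"tx": -0.5, "ty": -4.3, "tz": -0.1, "rx": 0, "ry": 3.8, "rz": -0.2, "gripper": -1}, {"tx": -0.5, "ty": -4.4, "tz": -0.1, "rx": 0.1, "ry": 3.9, "rz": -0.1, "gripper": -1}, {"tx": -0.5, "ty": -4.4, "tz": -0.1, "rx": 0, "ry": 3.9, "rz": -0.1, "gripper": -1}, {"tx": -0.5, "ty": -4.4, "tz": -0.2, "rx": 0.1, "ry": 3.9, "rz": -0.1, "gripper": -1}, {"tx": -0.5, "ty": -4.4, "tz": -0.2, "rx": 0, "ry": 3.9, "rz": -0.1, "gripper": -1}]
[{"tx": -0.4, "ty": -4.4, "tz": -0.2, "rx": 0, "ry": 3.8, "rz": -0.2, "gripper": -1}, {"tx": -0.4, "ty": -4.4, "tz": -0.3, "rx": 0.1, "ry": 3.9, "rz": -0.1, "gripper": -1}, {"tx": -1.4, "ty": -4.1, "tz": 1.3, "rx": 0, "ry": 0, "rz": 0, "gripper": -1}, {"tx": -1.5, "ty": -4.1, "tz": 1.2, "rx": 0, "ry": 0, "rz": 0, "gripper": -1}, {"tx": -1.4, "ty": -4.1, "tz": 1.3, "rx": 0, "ry": 0, "rz": 0, "gripper": -1}]
```

Emit:
move_arm(
  increments=[
    {"tx": 0, "ty": 0, "tz": -4.1, "rx": 0, "ry": 0, "rz": 0, "gripper": -1},
    {"tx": 0, "ty": 0, "tz": -4.1, "rx": 0, "ry": 0, "rz": 0, "gripper": -1},
    {"tx": 0, "ty": 0, "tz": -4.1, "rx": 0, "ry": 0, "rz": 0, "gripper": -1},
    {"tx": 0, "ty": 0, "tz": -4.1, "rx": 0, "ry": 0, "rz": 0, "gripper": -1},
    {"tx": 0, "ty": 0, "tz": -4.1, "rx": 0, "ry": 0, "rz": 0, "gripper": -1},
    {"tx": -0.6, "ty": -4.4, "tz": 0, "rx": 0, "ry": 3.9, "rz": -0.1, "gripper": -1},
    {"tx": -0.5, "ty": -4.4, "tz": 0, "rx": 0.1, "ry": 3.9, "rz": -0.1, "gripper": -1},
    {"tx": -0.5, "ty": -4.3, "tz": -0.1, "rx": 0, "ry": 3.8, "rz": -0.2, "gripper": -1},
    {"tx": -0.5, "ty": -4.4, "tz": -0.1, "rx": 0.1, "ry": 3.9, "rz": -0.1, "gripper": -1},
    {"tx": -0.5, "ty": -4.4, "tz": -0.1, "rx": 0, "ry": 3.9, "rz": -0.1, "gripper": -1},
    {"tx": -0.5, "ty": -4.4, "tz": -0.2, "rx": 0.1, "ry": 3.9, "rz": -0.1, "gripper": -1},
    {"tx": -0.5, "ty": -4.4, "tz": -0.2, "rx": 0, "ry": 3.9, "rz": -0.1, "gripper": -1},
  ],
)

```text
clock: 10.3
eef_pos: [449.8, 110.6, 289.6]
tcp_rot: [-3.138, -0.473, 0.012]
contact_force: [0.1, -1.0, -2.2]
opening: 0.289
```

Emit:
move_arm(
  increments=[
    {"tx": -0.4, "ty": -4.4, "tz": -0.2, "rx": 0, "ry": 3.8, "rz": -0.2, "gripper": -1},
    {"tx": -0.4, "ty": -4.4, "tz": -0.3, "rx": 0.1, "ry": 3.9, "rz": -0.1, "gripper": -1},
    {"tx": -1.4, "ty": -4.1, "tz": 1.3, "rx": 0, "ry": 0, "rz": 0, "gripper": -1},
    {"tx": -1.5, "ty": -4.1, "tz": 1.2, "rx": 0, "ry": 0, "rz": 0, "gripper": -1},
    {"tx": -1.4, "ty": -4.1, "tz": 1.3, "rx": 0, "ry": 0, "rz": 0, "gripper": -1},
    {"tx": 0, "ty": 0, "tz": 0, "rx": 0, "ry": 0, "rz": 0, "gripper": -1},
    {"tx": 0, "ty": 0, "tz": 0, "rx": 0, "ry": 0, "rz": 0, "gripper": -1},
  ],
)

```text
clock: 11.0
eef_pos: [424.7, 299.6, 232.0]
tcp_rot: [3.133, -0.57, 0.022]
contact_force: [-0.1, -0.3, -2.0]
opening: 0.287
```

```bash
python3 - <<'E'
from h import *
im,d=r.grab_frame('scene'); a,b=proj('scene',[[450,300,180]])[0].astype(int)
cv2.imwrite('pics/g3.png',cv2.resize(im[b-75:b+75,a-100:a+100,::-1],None,fx=4,fy=4,interpolation=cv2.INTER_CUBIC))
st(); print(hang(4,95),RH.as_euler('xyz'))
for n in('scene','top'):
    if n=='top': r.grab_frame(n)
    print([(round(x['confidence'],2),x['location'],on_plane(n,x['location'][::-1],145).round(1)) for x in r.place_of('peg4_tip',n)])
plan([(hang(4,95),RH),(hang(4,30),RH,22)],-1)
E
```

```text
{'clock': 11.05, 'eef_pos': [425.14, 298.81, 232.63], 'tcp_rot': [3.13, -0.57, 0.02], 'qpos': [0.89, 0.03, 2.17, -0.72, 0.68, 2.96], 'contact_force': [0.44, 0.37, -1.45], 'opening': 0.29}
(np.float64(423.8726275790723), np.float64(322.73728418498297), np.float64(235.08999999999997)) [ 3.14159265 -0.611       0.02      ]
[(0.78, [295.3, 369.0], array([[486.6, 321.8, 145. ]])), (0.68, [262.8, 208.2], array([[787.5,  27.8, 145. ]])), (0.28, [174.4, 245.6], array([[ 519.1, -248.6,  145. ]]))]
[(0.67, [209.1, 138.0], array([[489.2, 322.5, 145. ]])), (0.31, [224.1, 375.9], array([[ 451.8, -535.8,  145. ]]))]
[{"tx": -0.1, "ty": -2.5, "tz": -0.2, "rx": 0.4, "ry": 2.2, "rz": -0.2, "gripper": -1}, {"tx": 0, "ty": 0, "tz": 2.2, "rx": 0, "ry": 0, "rz": 0, "gripper": -1}, {"tx": 0, "ty": 0, "tz": 2.1, "rx": 0, "ry": 0, "rz": 0, "gripper": -1}, {"tx": 0, "ty": 0, "tz": 2.2, "rx": 0, "ry": 0, "rz": 0, "gripper": -1}]
```

View pics/g3.png

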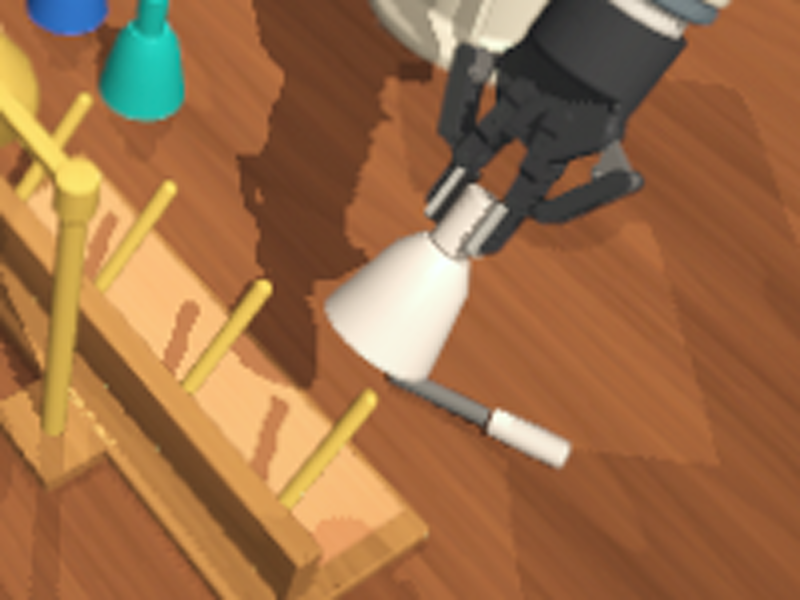

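```bash
sed -i 's/RH=pose(0.02,0.611,0.02)/RH=pose(0.32,0.611,0.02)/' h.py; python3 - <<'E'
from h import *
im,d=r.grab_frame('scene')
print([(round(x['confidence'],2),on_plane('scene',x['location'][::-1],145).round(1)) for q in('peg3_tip','peg2_tip') for x in r.place_of(q,'scene')])
plan([(hang(3,100),RH)],-1)
E
```

```text
[(0.59, array([[498.9, 224.4, 145. ]])), (0.94, array([[487. , 114.5, 145. ]])), (0.4, array([[ 647.3, -189.6,  145. ]]))]
[{"tx": 0, "ty": 2.5, "tz": -0.2, "rx": 0, "ry": 0.7, "rz": -5.8, "gripper": -1}, {"tx": -0.3, "ty": 2.5, "tz": -0.2, "rx": 0, "ry": 0.8, "rz": -5.8, "gripper": -1}, {"tx": -0.5, "ty": 2.5, "tz": -0.3, "rx": 0.1, "ry": 0.8, "rz": -5.8, "gripper": -1}]
```

Emit:
move_arm(
  increments=[
    {"tx": 0, "ty": 2.5, "tz": -0.3, "rx": 0, "ry": 0.7, "rz": -5.8, "gripper": -1},
    {"tx": -0.3, "ty": 2.5, "tz": -0.2, "rx": 0, "ry": 0.8, "rz": -5.8, "gripper": -1},
    {"tx": -0.5, "ty": 2.5, "tz": -0.3, "rx": 0.1, "ry": 0.8, "rz": -5.8, "gripper": -1},
    {"tx": 0, "ty": 0, "tz": 0, "rx": 0, "ry": 0, "rz": 0, "gripper": -1},
    {"tx": 0, "ty": 0, "tz": 0, "rx": 0, "ry": 0, "rz": 0, "gripper": -1},
  ],
)

```text
clock: 11.85
eef_pos: [422.4, 223.1, 240.4]
tcp_rot: [2.939, -0.581, 0.38]
contact_force: [-0.0, 0.0, -2.0]
opening: 0.292
```

```bash
python3 - <<'E'
from h import *
st(); print(np.round(hang(3,100)),RH.as_euler('xyz'))
plan([(hang(3,100),RH),(hang(3,25),RH,20)],-1)
E
```

```text
{'clock': 11.85, 'eef_pos': [422.42, 223.08, 240.39], 'tcp_rot': [2.94, -0.58, 0.38], 'qpos': [0.77, -0.09, 2.29, -0.76, 0.6, 2.58], 'contact_force': [-0.01, 0.03, -2.03], 'opening': 0.29}
[423. 223. 239.] [ 2.93749002 -0.58004784  0.38110547]
[{"tx": 0, "ty": 0, "tz": 0.1, "rx": 0, "ry": -0.1, "rz": -0.1, "gripper": -1}, {"tx": 0, "ty": 0, "tz": 1.9, "rx": 0, "ry": 0, "rz": 0, "gripper": -1}, {"tx": 0, "ty": 0, "tz": 1.9, "rx": 0, "ry": 0, "rz": 0, "gripper": -1}, {"tx": 0, "ty": 0, "tz": 1.8, "rx": 0, "ry": 0, "rz": 0, "gripper": -1}, {"tx": 0, "ty": 0, "tz": 1.9, "rx": 0, "ry": 0, "rz": 0, "gripper": -1}]
```

Emit:
move_arm(
  increments=[
    {"tx": 0, "ty": 0, "tz": 2, "rx": 0, "ry": 0, "rz": 0, "gripper": -1},
    {"tx": 0, "ty": 0, "tz": 2, "rx": 0, "ry": 0, "rz": 0, "gripper": -1},
    {"tx": 0, "ty": 0, "tz": 2, "rx": 0, "ry": 0, "rz": 0, "gripper": -1},
    {"tx": 0, "ty": 0, "tz": 1.5, "rx": 0, "ry": 0, "rz": 0, "gripper": -1},
    {"tx": 0, "ty": 0, "tz": 0.7, "rx": 0, "ry": 0, "rz": 0, "gripper": -1},
    {"tx": 0, "ty": 0, "tz": 0, "rx": 0, "ry": 0, "rz": 0, "gripper": -1},
    {"tx": 0, "ty": 0, "tz": 0, "rx": 0, "ry": 0, "rz": 0, "gripper": -1},
  ],
)

```text
clock: 12.55
eef_pos: [469.2, 225.0, 172.9]
tcp_rot: [2.937, -0.58, 0.384]
contact_force: [-0.7, -0.6, -1.7]
opening: 0.29
```

```bash
python3 - <<'E'
from h import *
im,d=r.grab_frame('scene'); a,b=proj('scene',[[480,225,150]])[0].astype(int)
cv2.imwrite('pics/g4.png',cv2.resize(im[b-60:b+60,a-80:a+80,::-1],None,fx=4,fy=4,interpolation=cv2.INTER_CUBIC))
st(); s=r.sense(); print(np.dot(np.array(PEG[3])-s['eef_pos'],DZ), s['eef_pos']-np.array(hang(3,0)))
E
```

```text
{'clock': 12.6, 'eef_pos': [469.19, 225.04, 173.17], 'tcp_rot': [2.94, -0.58, 0.38], 'qpos': [0.68, 0.11, 2.3, -1.02, 0.42, 2.81], 'contact_force': [0.91, 0.28, -1.9], 'opening': 0.29}
34.430385088778486 [-11.19852364   0.70878567  15.88314943]
```

View pics/g4.png

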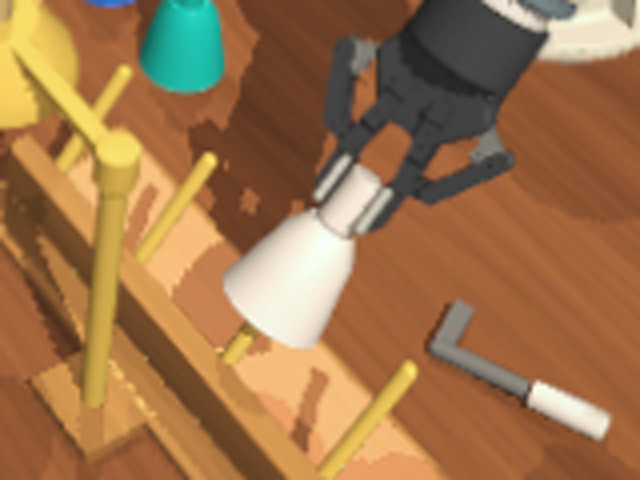

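Emit:
move_arm(
  increments=[
    {"tx": 0, "ty": 0, "tz": 0.6, "rx": 0, "ry": 0, "rz": 0, "gripper": -1},
    {"tx": 0, "ty": 0, "tz": 0.6, "rx": 0, "ry": 0, "rz": 0, "gripper": -1},
    {"tx": 0, "ty": 0, "tz": 0.3, "rx": 0, "ry": 0, "rz": 0, "gripper": -1},
    {"tx": 0, "ty": 0, "tz": 0, "rx": 0, "ry": 0, "rz": 0, "gripper": -1},
    {"tx": 0, "ty": 0, "tz": 0, "rx": 0, "ry": 0, "rz": 0, "gripper": -1},
  ],
)

```text
clock: 13.1
eef_pos: [477.7, 224.7, 160.2]
tcp_rot: [2.937, -0.579, 0.384]
contact_force: [-0.7, 0.0, -2.2]
opening: 0.292
```

Emit:
move_arm(
  increments=[
    {"tx": 0, "ty": 0, "tz": 0.2, "rx": 0, "ry": 0, "rz": 0, "gripper": -1},
    {"tx": 0, "ty": 0, "tz": 0.2, "rx": 0, "ry": 0, "rz": 0, "gripper": -1},
    {"tx": 0, "ty": 0, "tz": 0, "rx": 0, "ry": 0, "rz": 0, "gripper": -1},
  ],
)

```text
clock: 13.4
eef_pos: [480.1, 224.9, 156.9]
tcp_rot: [2.937, -0.579, 0.384]
contact_force: [0.0, -0.4, -1.9]
opening: 0.293
```

```bash
python3 - <<'E'
from h import *
st(); s=r.sense(); print(np.dot(np.array(PEG[3])-s['eef_pos'],DZ), s['eef_pos']-np.array(hang(3,0)))
E
```

```text
{'clock': 13.4, 'eef_pos': [480.07, 224.85, 156.87], 'tcp_rot': [2.94, -0.58, 0.38], 'qpos': [0.66, 0.16, 2.29, -1.11, 0.39, 2.89], 'contact_force': [0.04, -0.41, -1.91], 'opening': 0.29}
14.8425038510033 [-0.32278192  0.52541075 -0.41545739]
```

Emit:
move_arm(
  increments=[
    {"tx": 0, "ty": 0, "tz": 0.2, "rx": 0, "ry": 0, "rz": 0, "gripper": -1},
    {"tx": 0, "ty": 0, "tz": 0.2, "rx": 0, "ry": 0, "rz": 0, "gripper": -1},
    {"tx": 0, "ty": 0, "tz": 0, "rx": 0, "ry": 0, "rz": 0, "gripper": -1},
  ],
)

```text
clock: 13.7
eef_pos: [481.8, 225.0, 155.0]
tcp_rot: [2.937, -0.582, 0.384]
contact_force: [-28.5, -2.8, 31.9]
opening: 0.29
```

Emit:
move_arm(
  increments=[
    {"tx": 0, "ty": 0, "tz": -0.2, "rx": 0, "ry": 0, "rz": 0, "gripper": -1},
    {"tx": 0, "ty": 0, "tz": 0, "rx": 0, "ry": 0, "rz": 0, "gripper": -1},
    {"tx": 0, "ty": 0, "tz": 0, "rx": 0, "ry": 0, "rz": 0, "gripper": 0},
    {"tx": 0, "ty": 0, "tz": 0, "rx": 0, "ry": 0, "rz": 0, "gripper": 1},
    {"tx": 0, "ty": 0, "tz": 0, "rx": 0, "ry": 0, "rz": 0, "gripper": 1},
    {"tx": 0, "ty": 0, "tz": 0, "rx": 0, "ry": 0, "rz": 0, "gripper": 1},
    {"tx": 0, "ty": 0, "tz": -1.5, "rx": 0, "ry": 0, "rz": 0, "gripper": 1},
    {"tx": 0, "ty": 0, "tz": -2, "rx": 0, "ry": 0, "rz": 0, "gripper": 1},
    {"tx": 0, "ty": 0, "tz": -3, "rx": 0, "ry": 0, "rz": 0, "gripper": 1},
    {"tx": 0, "ty": 0, "tz": -3, "rx": 0, "ry": 0, "rz": 0, "gripper": 1},
    {"tx": 0, "ty": 0, "tz": 0, "rx": 0, "ry": 0, "rz": 0, "gripper": 1},
  ],
)

```text
clock: 14.8
eef_pos: [426.5, 224.6, 236.0]
tcp_rot: [2.939, -0.584, 0.384]
contact_force: [-0.3, -0.3, -0.5]
opening: 0.999
```

```bash
python3 - <<'E'
from h import *
im,d=r.grab_frame('scene'); a,b=proj('scene',[[480,225,150]])[0].astype(int)
cv2.imwrite('pics/g5.png',cv2.resize(im[b-60:b+60,a-80:a+80,::-1],None,fx=4,fy=4,interpolation=cv2.INTER_CUBIC))
st(); cups([(587,-348),(477,-323)])
plan([((420,100,300),pose(0,.2)),((477,-323,260),pose(0))])
E
```

```text
{'clock': 14.85, 'eef_pos': [426.89, 224.47, 234.79], 'tcp_rot': [2.94, -0.58, 0.38], 'qpos': [0.76, -0.07, 2.29, -0.78, 0.58, 2.59], 'contact_force': [-0.42, 0.27, -1.23], 'opening': 1.0}
scene (587, -348) 27 [ 589.8 -345.8  114.4]
scene (477, -323) 25 [ 480.3 -322.1  115.1]
top (587, -348) 37 [ 585.2 -346.1  117.6]
top (477, -323) 35 [ 474.7 -321.6  117.2]
[{"tx": -0.2, "ty": 3.2, "tz": -1.5, "rx": 0.8, "ry": -5.9, "rz": 4.5, "gripper": 1}, {"tx": -0.1, "ty": 3.1, "tz": -1.6, "rx": 0.7, "ry": -5.8, "rz": 4.6, "gripper": 1}, {"tx": 0, "ty": 3.2, "tz": -1.5, "rx": 0.8, "ry": -5.9, "rz": 4.5, "gripper": 1}, {"tx": 0.1, "ty": 3.1, "tz": -1.7, "rx": 0.8, "ry": -5.9, "rz": 4.6, "gripper": 1}, {"tx": 0.5, "ty": 4.7, "tz": 0.6, "rx": 0, "ry": -1.3, "rz": 0, "gripper": 1}, {"tx": 0.6, "ty": 4.7, "tz": 0.5, "rx": 0, "ry": -1.2, "rz": 0, "gripper": 1}, {"tx": 0.5, "ty": 4.7, "tz": 0.5, "rx": 0, "ry": -1.3, "rz": 0, "gripper": 1}, {"tx": 0.6, "ty": 4.7, "tz": 0.6, "rx": 0, "ry": -1.3, "rz": 0, "gripper": 1}, {"tx": 0.6, "ty": 4.7, "tz": 0.5, "rx": 0, "ry": -1.2, "rz": 0, "gripper": 1}, {"tx": 0.6, "ty": 4.7, "tz": 0.5, "rx": 0, "ry": -1.3, "rz": 0, "gripper": 1}, {"tx": 0.6, "ty": 4.7, "tz": 0.5, "rx": 0, "ry": -1.3, "rz": 0, "gripper": 1}, {"tx": 0.6, "ty": 4.7, "tz": 0.4, "rx": 0, "ry": -1.3, "rz": 0, "gripper": 1}]
[{"tx": 0.6, "ty": 4.7, "tz": 0.5, "rx": 0, "ry": -1.2, "rz": 0, "gripper": 1}]
```

View pics/g5.png

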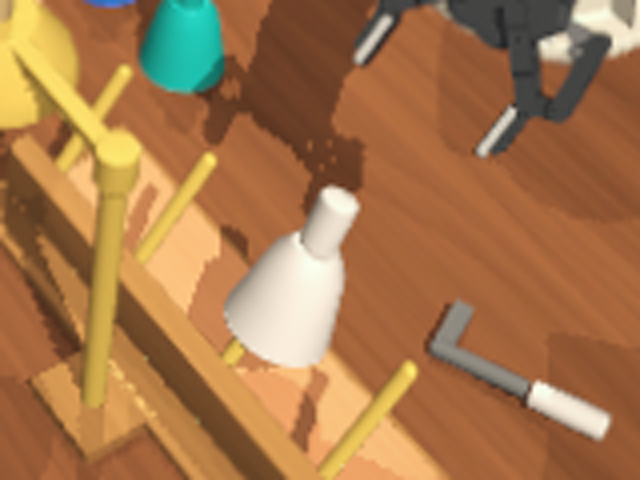

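Cup hangs on peg 3. On to the second cup near (478,-322).

Emit:
move_arm(
  increments=[
    {"tx": -0.2, "ty": 3.2, "tz": -1.5, "rx": 0.8, "ry": -5.9, "rz": 4.5, "gripper": 1},
    {"tx": -0.1, "ty": 3.1, "tz": -1.6, "rx": 0.7, "ry": -5.8, "rz": 4.6, "gripper": 1},
    {"tx": 0, "ty": 3.2, "tz": -1.5, "rx": 0.8, "ry": -5.9, "rz": 4.5, "gripper": 1},
    {"tx": 0.1, "ty": 3.1, "tz": -1.7, "rx": 0.8, "ry": -5.9, "rz": 4.6, "gripper": 1},
    {"tx": 0.5, "ty": 4.7, "tz": 0.6, "rx": 0, "ry": -1.3, "rz": 0, "gripper": 1},
    {"tx": 0.6, "ty": 4.7, "tz": 0.5, "rx": 0, "ry": -1.2, "rz": 0, "gripper": 1},
    {"tx": 0.5, "ty": 4.7, "tz": 0.5, "rx": 0, "ry": -1.3, "rz": 0, "gripper": 1},
    {"tx": 0.6, "ty": 4.7, "tz": 0.6, "rx": 0, "ry": -1.3, "rz": 0, "gripper": 1},
    {"tx": 0.6, "ty": 4.7, "tz": 0.5, "rx": 0, "ry": -1.2, "rz": 0, "gripper": 1},
    {"tx": 0.6, "ty": 4.7, "tz": 0.5, "rx": 0, "ry": -1.3, "rz": 0, "gripper": 1},
    {"tx": 0.6, "ty": 4.7, "tz": 0.5, "rx": 0, "ry": -1.3, "rz": 0, "gripper": 1},
    {"tx": 0.6, "ty": 4.7, "tz": 0.4, "rx": 0, "ry": -1.3, "rz": 0, "gripper": 1},
  ],
)

```text
clock: 16.15
eef_pos: [476.2, -272.9, 265.3]
tcp_rot: [3.131, -0.042, 0.01]
contact_force: [1.2, -0.5, 0.6]
opening: 1.0
```

Emit:
move_arm(
  increments=[
    {"tx": 0.6, "ty": 4.7, "tz": 0.5, "rx": 0, "ry": -1.2, "rz": 0, "gripper": 1},
    {"tx": 0, "ty": 0, "tz": 0, "rx": 0, "ry": 0, "rz": 0, "gripper": 1},
    {"tx": 0, "ty": 0, "tz": 0, "rx": 0, "ry": 0, "rz": 0, "gripper": 1},
  ],
)

```text
clock: 16.45
eef_pos: [482.8, -318.2, 260.7]
tcp_rot: [3.132, -0.021, 0.009]
contact_force: [0.2, -0.2, -0.1]
opening: 1.001
```

```bash
python3 - <<'E'
from h import *
st(); cups([(587,-348),(477,-323)])
plan([((478.5,-322.5,200),pose(0)),((478.5,-322.5,85),None,35)])
E
```

```text
{'clock': 16.45, 'eef_pos': [482.83, -318.2, 260.75], 'tcp_rot': [3.13, -0.02, 0.01], 'qpos': [-0.59, 0.24, 1.72, 0.0, 1.16, 0.97], 'contact_force': [0.25, -0.25, -0.09], 'opening': 1.0}
scene (587, -348) 28 [ 590.9 -344.8  115.2]
scene (477, -323) 27 [ 480.6 -323.   114.6]
top (587, -348) 8 [ 591.  -338.8  117.7]
top (477, -323) 8 [ 467.7 -317.5  117.1]
[{"tx": -0.3, "ty": 0.3, "tz": 3.1, "rx": 0.3, "ry": -0.6, "rz": 0.3, "gripper": 1}, {"tx": -0.3, "ty": 0.3, "tz": 3.1, "rx": 0.2, "ry": -0.7, "rz": 0.4, "gripper": 1}, {"tx": 0, "ty": 0, "tz": 2.9, "rx": 0, "ry": 0, "rz": 0, "gripper": 1}, {"tx": 0, "ty": 0, "tz": 2.8, "rx": 0, "ry": 0, "rz": 0, "gripper": 1}, {"tx": 0, "ty": 0, "tz": 2.9, "rx": 0, "ry": 0, "rz": 0, "gripper": 1}, {"tx": 0, "ty": 0, "tz": 2.9, "rx": 0, "ry": 0, "rz": 0, "gripper": 1}]
```

Emit:
move_arm(
  increments=[
    {"tx": -0.3, "ty": 0.3, "tz": 3.1, "rx": 0.3, "ry": -0.6, "rz": 0.3, "gripper": 1},
    {"tx": -0.3, "ty": 0.3, "tz": 3.1, "rx": 0.2, "ry": -0.7, "rz": 0.4, "gripper": 1},
    {"tx": 0, "ty": 0, "tz": 3, "rx": 0, "ry": 0, "rz": 0, "gripper": 1},
    {"tx": 0, "ty": 0, "tz": 3, "rx": 0, "ry": 0, "rz": 0, "gripper": 1},
    {"tx": 0, "ty": 0, "tz": 3, "rx": 0, "ry": 0, "rz": 0, "gripper": 1},
    {"tx": 0, "ty": 0, "tz": 2.5, "rx": 0, "ry": 0, "rz": 0, "gripper": 1},
    {"tx": 0, "ty": 0, "tz": 0, "rx": 0, "ry": 0, "rz": 0, "gripper": 1},
    {"tx": 0, "ty": 0, "tz": 0, "rx": 0, "ry": 0, "rz": 0, "gripper": -1},
    {"tx": 0, "ty": 0, "tz": 0, "rx": 0, "ry": 0, "rz": 0, "gripper": -1},
    {"tx": 0, "ty": 0, "tz": 0, "rx": 0, "ry": 0, "rz": 0, "gripper": -1},
    {"tx": 0, "ty": 0, "tz": 0, "rx": 0, "ry": 0, "rz": 0, "gripper": -1},
    {"tx": 0, "ty": 0, "tz": 0, "rx": 0, "ry": 0, "rz": 0, "gripper": -1},
  ],
  squeeze=45,
)

```text
clock: 17.75
eef_pos: [479.8, -324.1, 87.4]
tcp_rot: [3.138, -0.004, -0.0]
contact_force: [0.0, -1.7, 5.6]
opening: 0.294
```

```bash
python3 - <<'E'
from h import *
st()
p=r.sense()['eef_pos']
plan([((p[0],p[1],290),None),((440,50,290),RH),(hang(2,100),RH)],-1)
E
```

```text
{'clock': 17.75, 'eef_pos': [479.84, -324.11, 87.45], 'tcp_rot': [3.14, -0.0, -0.0], 'qpos': [-0.6, 0.45, 1.85, -0.0, 0.83, 0.98], 'contact_force': [0.01, -1.73, 5.58], 'opening': 0.29}
[{"tx": 0, "ty": 0, "tz": -4.1, "rx": 0, "ry": 0, "rz": 0, "gripper": -1}, {"tx": 0, "ty": 0, "tz": -4, "rx": 0, "ry": 0, "rz": 0, "gripper": -1}, {"tx": 0, "ty": 0, "tz": -4.1, "rx": 0, "ry": 0, "rz": 0, "gripper": -1}, {"tx": 0.1, "ty": 0.1, "tz": -4, "rx": 0, "ry": 0, "rz": 0, "gripper": -1}, {"tx": 0, "ty": 0, "tz": -4.1, "rx": 0, "ry": 0, "rz": 0, "gripper": -1}, {"tx": -0.5, "ty": -4.7, "tz": 0, "rx": -0.6, "ry": 4.3, "rz": -2.2, "gripper": -1}, {"tx": -0.3, "ty": -4.7, "tz": -0.1, "rx": -0.6, "ry": 4.4, "rz": -2.2, "gripper": -1}, {"tx": -0.1, "ty": -4.7, "tz": -0.2, "rx": -0.6, "ry": 4.3, "rz": -2.2, "gripper": -1}, {"tx": 0, "ty": -4.7, "tz": -0.2, "rx": -0.5, "ry": 4.3, "rz": -2.2, "gripper": -1}, {"tx": 0.3, "ty": -4.7, "tz": -0.2, "rx": -0.6, "ry": 4.4, "rz": -2.3, "gripper": -1}, {"tx": 0.4, "ty": -4.7, "tz": -0.3, "rx": -0.6, "ry": 4.3, "rz": -2.2, "gripper": -1}, {"tx": 0.7, "ty": -4.6, "tz": -0.2, "rx": -0.6, "ry": 4.3, "rz": -2.2, "gripper": -1}]
[{"tx": 0.9, "ty": -4.6, "tz": -0.3, "rx": -0.6, "ry": 4.3, "rz": -2.2, "gripper": -1}, {"tx": -0.8, "ty": -4.1, "tz": 1.7, "rx": 0, "ry": 0, "rz": 0, "gripper": -1}, {"tx": -0.9, "ty": -4.2, "tz": 1.7, "rx": 0, "ry": 0, "rz": 0, "gripper": -1}]
```

Emit:
move_arm(
  increments=[
    {"tx": 0, "ty": 0, "tz": -4.1, "rx": 0, "ry": 0, "rz": 0, "gripper": -1},
    {"tx": 0, "ty": 0, "tz": -4, "rx": 0, "ry": 0, "rz": 0, "gripper": -1},
    {"tx": 0, "ty": 0, "tz": -4.1, "rx": 0, "ry": 0, "rz": 0, "gripper": -1},
    {"tx": 0, "ty": 0, "tz": -4, "rx": 0, "ry": 0, "rz": 0, "gripper": -1},
    {"tx": 0, "ty": 0, "tz": -4.1, "rx": 0, "ry": 0, "rz": 0, "gripper": -1},
    {"tx": -0.5, "ty": -4.7, "tz": 0, "rx": -0.6, "ry": 4.3, "rz": -2.2, "gripper": -1},
    {"tx": -0.3, "ty": -4.7, "tz": -0.1, "rx": -0.6, "ry": 4.4, "rz": -2.2, "gripper": -1},
    {"tx": -0.1, "ty": -4.7, "tz": -0.2, "rx": -0.6, "ry": 4.3, "rz": -2.2, "gripper": -1},
    {"tx": 0, "ty": -4.7, "tz": -0.2, "rx": -0.5, "ry": 4.3, "rz": -2.2, "gripper": -1},
    {"tx": 0.3, "ty": -4.7, "tz": -0.2, "rx": -0.6, "ry": 4.4, "rz": -2.3, "gripper": -1},
    {"tx": 0.4, "ty": -4.7, "tz": -0.3, "rx": -0.6, "ry": 4.3, "rz": -2.2, "gripper": -1},
    {"tx": 0.7, "ty": -4.6, "tz": -0.2, "rx": -0.6, "ry": 4.3, "rz": -2.2, "gripper": -1},
  ],
)

```text
clock: 18.95
eef_pos: [442.4, 5.7, 289.1]
tcp_rot: [2.981, -0.515, 0.32]
contact_force: [1.1, -0.5, -1.9]
opening: 0.29
```

Emit:
move_arm(
  increments=[
    {"tx": 0.9, "ty": -4.6, "tz": -0.3, "rx": -0.6, "ry": 4.3, "rz": -2.2, "gripper": -1},
    {"tx": -0.8, "ty": -4.1, "tz": 1.7, "rx": 0, "ry": 0, "rz": 0, "gripper": -1},
    {"tx": -0.9, "ty": -4.2, "tz": 1.7, "rx": 0, "ry": 0, "rz": 0, "gripper": -1},
    {"tx": 0, "ty": 0, "tz": 0, "rx": 0, "ry": 0, "rz": 0, "gripper": -1},
    {"tx": 0, "ty": 0, "tz": 0, "rx": 0, "ry": 0, "rz": 0, "gripper": -1},
  ],
)

```text
clock: 19.45
eef_pos: [428.2, 96.8, 251.1]
tcp_rot: [2.942, -0.56, 0.37]
contact_force: [-0.3, 0.3, -2.4]
opening: 0.288
```

```bash
python3 - <<'E'
from h import *
st(); print(np.round(hang(2,100)),RH.as_euler('xyz'))
plan([(hang(2,95),RH),(hang(2,22),RH,20)],-1)
E
```

```text
{'clock': 19.45, 'eef_pos': [428.19, 96.79, 251.09], 'tcp_rot': [2.94, -0.56, 0.37], 'qpos': [0.38, -0.24, 2.36, -0.44, 0.5, 1.97], 'contact_force': [-0.34, 0.33, -2.43], 'opening': 0.29}
[425. 124. 239.] [ 2.93749002 -0.58004784  0.38110547]
[{"tx": 0, "ty": -2.8, "tz": 1.3, "rx": 0.1, "ry": 1.2, "rz": -0.3, "gripper": -1}, {"tx": 0, "ty": 0, "tz": 1.8, "rx": 0, "ry": 0, "rz": 0, "gripper": -1}, {"tx": 0, "ty": 0, "tz": 1.9, "rx": 0, "ry": 0, "rz": 0, "gripper": -1}, {"tx": 0, "ty": 0, "tz": 1.8, "rx": 0, "ry": 0, "rz": 0, "gripper": -1}, {"tx": 0, "ty": 0, "tz": 1.8, "rx": 0, "ry": 0, "rz": 0, "gripper": -1}]
```

Emit:
move_arm(
  increments=[
    {"tx": 0, "ty": -1.4, "tz": 0.6, "rx": 0, "ry": 0.6, "rz": 0, "gripper": -1},
    {"tx": 0, "ty": -1.4, "tz": 0.6, "rx": 0.1, "ry": 0.6, "rz": -0.3, "gripper": -1},
    {"tx": 0, "ty": 0, "tz": 0, "rx": 0, "ry": 0, "rz": 0, "gripper": -1},
    {"tx": 0, "ty": 0, "tz": 1.8, "rx": 0, "ry": 0, "rz": 0, "gripper": -1},
    {"tx": 0, "ty": 0, "tz": 1.8, "rx": 0, "ry": 0, "rz": 0, "gripper": -1},
    {"tx": 0, "ty": 0, "tz": 0, "rx": 0, "ry": 0, "rz": 0, "gripper": -1},
    {"tx": 0, "ty": 0, "tz": 0, "rx": 0, "ry": 0, "rz": 0, "gripper": -1},
  ],
)

```text
clock: 20.15
eef_pos: [449.5, 122.1, 208.0]
tcp_rot: [2.938, -0.581, 0.376]
contact_force: [0.2, 0.0, -1.8]
opening: 0.292
```

```bash
python3 - <<'E'
from h import *
st();s=r.sense(); print(np.dot(np.array(PEG[2])-s['eef_pos'],DZ))
plan([(hang(2,6),RH,18)],-1)
E
```

```text
{'clock': 20.15, 'eef_pos': [449.52, 122.09, 207.98], 'tcp_rot': [2.94, -0.58, 0.38], 'qpos': [0.43, -0.09, 2.39, -0.72, 0.36, 2.31], 'contact_force': [0.18, 0.02, -1.82], 'opening': 0.29}
75.42062106802894
[{"tx": 0, "ty": -0.1, "tz": 1.4, "rx": 0, "ry": 0, "rz": -0.1, "gripper": -1}, {"tx": -0.1, "ty": 0, "tz": 1.3, "rx": 0.1, "ry": 0, "rz": 0, "gripper": -1}, {"tx": 0, "ty": -0.1, "tz": 1.4, "rx": 0, "ry": 0, "rz": -0.1, "gripper": -1}, {"tx": 0, "ty": -0.1, "tz": 1.3, "rx": 0, "ry": 0, "rz": 0, "gripper": -1}]
```

Emit:
move_arm(
  increments=[
    {"tx": 0, "ty": -0.1, "tz": 1.4, "rx": 0, "ry": 0, "rz": 0, "gripper": -1},
    {"tx": -0.1, "ty": 0, "tz": 1.4, "rx": 0, "ry": 0, "rz": 0, "gripper": -1},
    {"tx": 0, "ty": -0.1, "tz": 1.4, "rx": 0, "ry": 0, "rz": 0, "gripper": -1},
    {"tx": 0, "ty": -0.1, "tz": 1, "rx": 0, "ry": 0, "rz": 0, "gripper": -1},
    {"tx": 0, "ty": 0, "tz": 0.4, "rx": 0, "ry": 0, "rz": 0, "gripper": -1},
    {"tx": 0, "ty": 0, "tz": 0, "rx": 0, "ry": 0, "rz": 0, "gripper": -1},
    {"tx": 0, "ty": 0, "tz": 0, "rx": 0, "ry": 0, "rz": 0, "gripper": -1},
  ],
)

```text
clock: 20.85
eef_pos: [480.3, 126.2, 161.7]
tcp_rot: [2.938, -0.583, 0.377]
contact_force: [-0.0, -0.3, -2.1]
opening: 0.287
```

Emit:
move_arm(
  increments=[
    {"tx": 0, "ty": 0, "tz": 0.2, "rx": 0, "ry": 0, "rz": 0, "gripper": -1},
    {"tx": 0, "ty": 0, "tz": 0, "rx": 0, "ry": 0, "rz": 0, "gripper": -1},
  ],
)

```text
clock: 21.05
eef_pos: [481.4, 126.6, 159.6]
tcp_rot: [2.939, -0.583, 0.378]
contact_force: [-0.3, 0.3, -1.7]
opening: 0.289
```

```bash
python3 - <<'E'
from h import *
st();s=r.sense(); print(np.dot(np.array(PEG[2])-s['eef_pos'],DZ))
E
```

```text
{'clock': 21.05, 'eef_pos': [481.36, 126.58, 159.64], 'tcp_rot': [2.94, -0.58, 0.38], 'qpos': [0.4, 0.08, 2.38, -1.13, 0.24, 2.71], 'contact_force': [-0.33, 0.3, -1.72], 'opening': 0.29}
17.503988895474826
```

Emit:
move_arm(
  increments=[
    {"tx": 0, "ty": 0, "tz": 0.2, "rx": 0, "ry": 0, "rz": 0, "gripper": -1},
    {"tx": 0, "ty": 0, "tz": 0, "rx": 0, "ry": 0, "rz": 0, "gripper": -1},
  ],
)

```text
clock: 21.25
eef_pos: [482.3, 126.6, 158.0]
tcp_rot: [2.939, -0.583, 0.378]
contact_force: [-11.5, -1.1, 13.8]
opening: 0.283
```

Contact with the tip; release and withdraw.

Emit:
move_arm(
  increments=[
    {"tx": 0, "ty": 0, "tz": 0, "rx": 0, "ry": 0, "rz": 0, "gripper": -0.2},
    {"tx": 0, "ty": 0, "tz": 0, "rx": 0, "ry": 0, "rz": 0, "gripper": 1},
    {"tx": 0, "ty": 0, "tz": 0, "rx": 0, "ry": 0, "rz": 0, "gripper": 1},
    {"tx": 0, "ty": 0, "tz": 0, "rx": 0, "ry": 0, "rz": 0, "gripper": 1},
    {"tx": 0, "ty": 0, "tz": -1.5, "rx": 0, "ry": 0, "rz": 0, "gripper": 1},
    {"tx": 0, "ty": 0, "tz": -2, "rx": 0, "ry": 0, "rz": 0, "gripper": 1},
    {"tx": 0, "ty": 0, "tz": -3, "rx": 0, "ry": 0, "rz": 0, "gripper": 1},
    {"tx": 0, "ty": 0, "tz": -3, "rx": 0, "ry": 0, "rz": 0, "gripper": 1},
    {"tx": 0, "ty": 0, "tz": 0, "rx": 0, "ry": 0, "rz": 0, "gripper": 1},
  ],
)

```text
clock: 22.15
eef_pos: [427.6, 126.2, 238.2]
tcp_rot: [2.94, -0.587, 0.378]
contact_force: [0.3, 0.4, -0.1]
opening: 0.998
```

```bash
python3 - <<'E'
from h import *
im,d=r.grab_frame('scene'); a,b=proj('scene',[[480,175,150]])[0].astype(int)
cv2.imwrite('pics/g6.png',cv2.resize(im[b-60:b+60,a-80:a+80,::-1],None,fx=4,fy=4,interpolation=cv2.INTER_CUBIC))
st(); cups([(587,-348)])
plan([((440,0,300),pose(0,.2)),((587.5,-347,260),pose(0))])
E
```

```text
{'clock': 22.2, 'eef_pos': [428.11, 126.09, 237.02], 'tcp_rot': [2.94, -0.59, 0.38], 'qpos': [0.48, -0.19, 2.38, -0.61, 0.46, 2.22], 'contact_force': [0.0, 0.09, -0.38], 'opening': 1.0}
scene (587, -348) 26 [ 590.4 -345.2  115.3]
top (587, -348) 33 [ 585.2 -346.3  117.7]
[{"tx": 0.2, "ty": 3.3, "tz": -1.2, "rx": 0.8, "ry": -5.9, "rz": 4.5, "gripper": 1}, {"tx": 0.3, "ty": 3.3, "tz": -1.2, "rx": 0.7, "ry": -5.9, "rz": 4.4, "gripper": 1}, {"tx": 0.4, "ty": 3.3, "tz": -1.4, "rx": 0.8, "ry": -5.9, "rz": 4.5, "gripper": 1}, {"tx": 0.5, "ty": 3.2, "tz": -1.4, "rx": 0.8, "ry": -5.9, "rz": 4.4, "gripper": 1}, {"tx": 1.7, "ty": 4.3, "tz": 0.9, "rx": 0, "ry": -1.4, "rz": 0, "gripper": 1}, {"tx": 1.7, "ty": 4.4, "tz": 0.8, "rx": 0, "ry": -1.5, "rz": 0, "gripper": 1}, {"tx": 1.8, "ty": 4.3, "tz": 0.7, "rx": 0, "ry": -1.4, "rz": 0, "gripper": 1}, {"tx": 1.7, "ty": 4.4, "tz": 0.7, "rx": 0, "ry": -1.4, "rz": 0, "gripper": 1}, {"tx": 1.8, "ty": 4.3, "tz": 0.7, "rx": 0, "ry": -1.4, "rz": 0, "gripper": 1}, {"tx": 1.8, "ty": 4.3, "tz": 0.7, "rx": 0, "ry": -1.5, "rz": 0, "gripper": 1}, {"tx": 1.8, "ty": 4.4, "tz": 0.5, "rx": 0, "ry": -1.4, "rz": 0, "gripper": 1}, {"tx": 1.9, "ty": 4.3, "tz": 0.6, "rx": 0, "ry": -1.4, "rz": 0, "gripper": 1}]
```

View pics/g6.png

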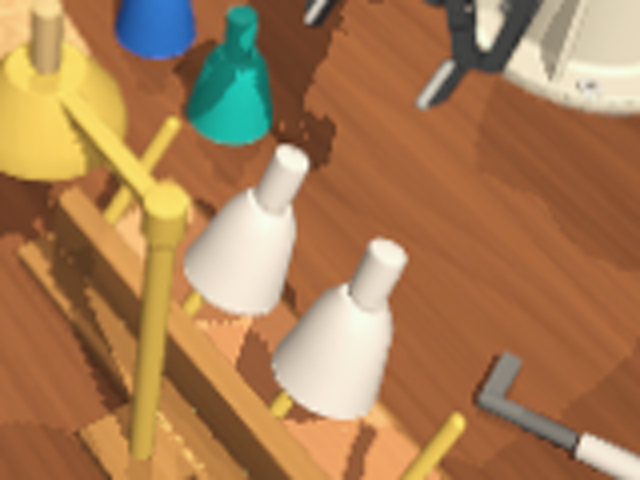

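Emit:
move_arm(
  increments=[
    {"tx": 0.2, "ty": 3.3, "tz": -1.2, "rx": 0.8, "ry": -5.9, "rz": 4.5, "gripper": 1},
    {"tx": 0.3, "ty": 3.3, "tz": -1.2, "rx": 0.7, "ry": -5.9, "rz": 4.4, "gripper": 1},
    {"tx": 0.4, "ty": 3.3, "tz": -1.4, "rx": 0.8, "ry": -5.9, "rz": 4.5, "gripper": 1},
    {"tx": 0.5, "ty": 3.2, "tz": -1.4, "rx": 0.8, "ry": -5.9, "rz": 4.4, "gripper": 1},
    {"tx": 1.7, "ty": 4.3, "tz": 0.9, "rx": 0, "ry": -1.4, "rz": 0, "gripper": 1},
    {"tx": 1.7, "ty": 4.4, "tz": 0.8, "rx": 0, "ry": -1.5, "rz": 0, "gripper": 1},
    {"tx": 1.8, "ty": 4.3, "tz": 0.7, "rx": 0, "ry": -1.4, "rz": 0, "gripper": 1},
    {"tx": 1.7, "ty": 4.4, "tz": 0.7, "rx": 0, "ry": -1.4, "rz": 0, "gripper": 1},
    {"tx": 1.8, "ty": 4.3, "tz": 0.7, "rx": 0, "ry": -1.4, "rz": 0, "gripper": 1},
    {"tx": 1.8, "ty": 4.3, "tz": 0.7, "rx": 0, "ry": -1.5, "rz": 0, "gripper": 1},
    {"tx": 1.8, "ty": 4.4, "tz": 0.5, "rx": 0, "ry": -1.4, "rz": 0, "gripper": 1},
    {"tx": 1.9, "ty": 4.3, "tz": 0.6, "rx": 0, "ry": -1.4, "rz": 0, "gripper": 1},
  ],
)

```text
clock: 23.5
eef_pos: [594.3, -340.2, 264.0]
tcp_rot: [3.125, -0.029, 0.015]
contact_force: [1.1, 0.6, 1.0]
opening: 1.002
```

Emit:
move_arm(
  increments=[
    {"tx": 0, "ty": 0, "tz": 0, "rx": 0, "ry": 0, "rz": 0, "gripper": 1},
    {"tx": 0, "ty": 0, "tz": 0, "rx": 0, "ry": 0, "rz": 0, "gripper": 1},
  ],
)

```text
clock: 23.7
eef_pos: [593.8, -338.5, 263.3]
tcp_rot: [3.126, -0.029, 0.015]
contact_force: [0.4, -0.3, -0.8]
opening: 0.998
```

```bash
python3 - <<'E'
from h import *
st(); cups([(587,-348)])
plan([((588.5,-347,200),pose(0)),((588.5,-347,85),None,30)])
E
```

```text
{'clock': 23.7, 'eef_pos': [593.75, -338.52, 263.35], 'tcp_rot': [3.13, -0.03, 0.01], 'qpos': [-0.52, 0.4, 1.49, 0.0, 1.22, 1.04], 'contact_force': [0.35, -0.28, -0.79], 'opening': 1.0}
scene (587, -348) 28 [ 590.2 -345.4  114.6]
top (587, -348) 36 [ 584.2 -345.1  117.2]
[{"tx": -0.4, "ty": 0.5, "tz": 3.3, "rx": 0.5, "ry": -0.9, "rz": 0.5, "gripper": 1}, {"tx": -0.3, "ty": 0.4, "tz": 3.2, "rx": 0.4, "ry": -0.9, "rz": 0.4, "gripper": 1}, {"tx": 0, "ty": 0, "tz": 2.9, "rx": 0, "ry": 0, "rz": 0, "gripper": 1}, {"tx": 0, "ty": 0, "tz": 2.9, "rx": 0, "ry": 0, "rz": 0, "gripper": 1}, {"tx": 0, "ty": 0, "tz": 2.9, "rx": 0, "ry": 0, "rz": 0, "gripper": 1}, {"tx": 0, "ty": 0, "tz": 2.8, "rx": 0, "ry": 0, "rz": 0, "gripper": 1}]
```

Emit:
move_arm(
  increments=[
    {"tx": -0.4, "ty": 0.5, "tz": 3.3, "rx": 0.5, "ry": -0.9, "rz": 0.5, "gripper": 1},
    {"tx": -0.3, "ty": 0.4, "tz": 3.2, "rx": 0.4, "ry": -0.9, "rz": 0.4, "gripper": 1},
    {"tx": 0, "ty": 0, "tz": 3, "rx": 0, "ry": 0, "rz": 0, "gripper": 1},
    {"tx": 0, "ty": 0, "tz": 3, "rx": 0, "ry": 0, "rz": 0, "gripper": 1},
    {"tx": 0, "ty": 0, "tz": 3, "rx": 0, "ry": 0, "rz": 0, "gripper": 1},
    {"tx": 0, "ty": 0, "tz": 2.5, "rx": 0, "ry": 0, "rz": 0, "gripper": 1},
    {"tx": 0, "ty": 0, "tz": 0, "rx": 0, "ry": 0, "rz": 0, "gripper": 1},
    {"tx": 0, "ty": 0, "tz": 0, "rx": 0, "ry": 0, "rz": 0, "gripper": -1},
    {"tx": 0, "ty": 0, "tz": 0, "rx": 0, "ry": 0, "rz": 0, "gripper": -1},
    {"tx": 0, "ty": 0, "tz": 0, "rx": 0, "ry": 0, "rz": 0, "gripper": -1},
    {"tx": 0, "ty": 0, "tz": 0, "rx": 0, "ry": 0, "rz": 0, "gripper": -1},
    {"tx": 0, "ty": 0, "tz": 0, "rx": 0, "ry": 0, "rz": 0, "gripper": -1},
  ],
  squeeze=45,
)

```text
clock: 25.0
eef_pos: [590.0, -347.5, 88.4]
tcp_rot: [3.139, -0.004, 0.001]
contact_force: [0.3, -1.3, 5.0]
opening: 0.291
```

```bash
cat >> h.py <<'E'
RK=pose(0.05,0.40,0.05); TZ=RK.as_matrix()[:,2]
def hang2(k,back,off): return tuple(np.array(PEG[k])-off*TZ-back*DZ)
E
python3 - <<'E'
from h import *
st()
p=r.sense()['eef_pos']
plan([((p[0],p[1],290),None),((460,-80,290),RK),(hang2(1,100,17),RK)],-1)
E
```

```text
{'clock': 25.0, 'eef_pos': [590.02, -347.55, 88.41], 'tcp_rot': [3.14, -0.0, 0.0], 'qpos': [-0.53, 0.59, 1.6, -0.0, 0.94, 1.04], 'contact_force': [0.3, -1.26, 5.05], 'opening': 0.29}
[{"tx": 0, "ty": 0, "tz": -4, "rx": 0, "ry": 0, "rz": 0, "gripper": -1}, {"tx": 0, "ty": 0, "tz": -4.1, "rx": 0, "ry": 0, "rz": 0, "gripper": -1}, {"tx": 0, "ty": 0, "tz": -4, "rx": 0, "ry": 0, "rz": 0, "gripper": -1}, {"tx": 0.1, "ty": 0, "tz": -4, "rx": 0, "ry": 0, "rz": 0, "gripper": -1}, {"tx": 0, "ty": 0, "tz": -4.1, "rx": 0, "ry": 0, "rz": 0, "gripper": -1}, {"tx": -1.9, "ty": -3.8, "tz": 0, "rx": 0.1, "ry": 3.2, "rz": -0.4, "gripper": -1}, {"tx": -1.8, "ty": -3.8, "tz": -0.1, "rx": 0.1, "ry": 3.3, "rz": -0.4, "gripper": -1}, {"tx": -1.8, "ty": -3.9, "tz": -0.2, "rx": 0.1, "ry": 3.2, "rz": -0.4, "gripper": -1}, {"tx": -1.7, "ty": -3.8, "tz": -0.3, "rx": 0.1, "ry": 3.3, "rz": -0.4, "gripper": -1}, {"tx": -1.7, "ty": -3.9, "tz": -0.4, "rx": 0.1, "ry": 3.2, "rz": -0.4, "gripper": -1}, {"tx": -1.7, "ty": -3.9, "tz": -0.5, "rx": 0.1, "ry": 3.3, "rz": -0.3, "gripper": -1}, {"tx": -1.6, "ty": -3.9, "tz": -0.5, "rx": 0.1, "ry": 3.2, "rz": -0.4, "gripper": -1}]
[{"tx": -1.4, "ty": -3.5, "tz": 1.1, "rx": 0, "ry": 0, "rz": 0, "gripper": -1}, {"tx": -1.4, "ty": -3.5, "tz": 1.1, "rx": 0, "ry": 0, "rz": 0, "gripper": -1}, {"tx": -1.4, "ty": -3.5, "tz": 1.1, "rx": 0, "ry": 0, "rz": 0, "gripper": -1}]
```

Emit:
move_arm(
  increments=[
    {"tx": 0, "ty": 0, "tz": -4, "rx": 0, "ry": 0, "rz": 0, "gripper": -1},
    {"tx": 0, "ty": 0, "tz": -4.1, "rx": 0, "ry": 0, "rz": 0, "gripper": -1},
    {"tx": 0, "ty": 0, "tz": -4, "rx": 0, "ry": 0, "rz": 0, "gripper": -1},
    {"tx": 0, "ty": 0, "tz": -4, "rx": 0, "ry": 0, "rz": 0, "gripper": -1},
    {"tx": 0, "ty": 0, "tz": -4.1, "rx": 0, "ry": 0, "rz": 0, "gripper": -1},
    {"tx": -1.9, "ty": -3.8, "tz": 0, "rx": 0.1, "ry": 3.2, "rz": -0.4, "gripper": -1},
    {"tx": -1.8, "ty": -3.8, "tz": -0.1, "rx": 0.1, "ry": 3.3, "rz": -0.4, "gripper": -1},
    {"tx": -1.8, "ty": -3.9, "tz": -0.2, "rx": 0.1, "ry": 3.2, "rz": -0.4, "gripper": -1},
    {"tx": -1.7, "ty": -3.8, "tz": -0.3, "rx": 0.1, "ry": 3.3, "rz": -0.4, "gripper": -1},
    {"tx": -1.7, "ty": -3.9, "tz": -0.4, "rx": 0.1, "ry": 3.2, "rz": -0.4, "gripper": -1},
    {"tx": -1.7, "ty": -3.9, "tz": -0.5, "rx": 0.1, "ry": 3.3, "rz": -0.3, "gripper": -1},
    {"tx": -1.6, "ty": -3.9, "tz": -0.5, "rx": 0.1, "ry": 3.2, "rz": -0.4, "gripper": -1},
  ],
)

```text
clock: 26.2
eef_pos: [457.2, -78.4, 288.7]
tcp_rot: [-3.139, -0.4, 0.048]
contact_force: [1.0, 1.4, -1.1]
opening: 0.287
```

Emit:
move_arm(
  increments=[
    {"tx": -1.4, "ty": -3.5, "tz": 1.1, "rx": 0, "ry": 0, "rz": 0, "gripper": -1},
    {"tx": -1.4, "ty": -3.5, "tz": 1.1, "rx": 0, "ry": 0, "rz": 0, "gripper": -1},
    {"tx": -1.4, "ty": -3.5, "tz": 1.1, "rx": 0, "ry": 0, "rz": 0, "gripper": -1},
    {"tx": 0, "ty": 0, "tz": 0, "rx": 0, "ry": 0, "rz": 0, "gripper": -1},
    {"tx": 0, "ty": 0, "tz": 0, "rx": 0, "ry": 0, "rz": 0, "gripper": -1},
  ],
)

```text
clock: 26.7
eef_pos: [427.0, 24.9, 242.2]
tcp_rot: [-3.14, -0.398, 0.052]
contact_force: [-0.1, -0.1, -1.3]
opening: 0.291
```

```bash
python3 - <<'E'
from h import *
st(); print(np.round(hang2(1,100,17)),RK.as_euler('xyz'))
plan([(hang2(1,100,17),RK,20),(hang2(1,60,17),RK,20)],-1)
E
```

```text
{'clock': 26.7, 'eef_pos': [426.99, 24.91, 242.18], 'tcp_rot': [-3.14, -0.4, 0.05], 'qpos': [0.05, -0.19, 2.27, 0.0, 0.66, 1.57], 'contact_force': [-0.08, -0.06, -1.28], 'opening': 0.29}
[429.  24. 243.] [ 3.14159265 -0.4         0.05      ]
[{"tx": 0.2, "ty": 0.1, "tz": 0, "rx": -0.1, "ry": 0.1, "rz": 0.1, "gripper": -1}, {"tx": 0.3, "ty": 0, "tz": 1.3, "rx": 0, "ry": 0, "rz": 0, "gripper": -1}, {"tx": 0.3, "ty": 0, "tz": 1.3, "rx": 0, "ry": 0, "rz": 0, "gripper": -1}, {"tx": 0.2, "ty": 0.1, "tz": 1.4, "rx": 0, "ry": 0, "rz": 0, "gripper": -1}]
```

Emit:
move_arm(
  increments=[
    {"tx": 0.2, "ty": 0, "tz": 0, "rx": 0, "ry": 0, "rz": 0, "gripper": -1},
    {"tx": 0.4, "ty": 0, "tz": 1.9, "rx": 0, "ry": 0, "rz": 0, "gripper": -1},
    {"tx": 0.4, "ty": 0, "tz": 1.9, "rx": 0, "ry": 0, "rz": 0, "gripper": -1},
    {"tx": 0.4, "ty": 0, "tz": 1.9, "rx": 0, "ry": 0, "rz": 0, "gripper": -1},
    {"tx": 0.4, "ty": 0, "tz": 1.9, "rx": 0, "ry": 0, "rz": 0, "gripper": -1},
    {"tx": 0.2, "ty": 0, "tz": 0.9, "rx": 0, "ry": 0, "rz": 0, "gripper": -1},
    {"tx": 0, "ty": 0, "tz": 0, "rx": 0, "ry": 0, "rz": 0, "gripper": -1},
    {"tx": 0, "ty": 0, "tz": 0, "rx": 0, "ry": 0, "rz": 0, "gripper": -1},
  ],
)

```text
clock: 27.5
eef_pos: [478.9, 25.9, 172.0]
tcp_rot: [-3.14, -0.398, 0.048]
contact_force: [0.3, 0.2, -1.6]
opening: 0.292
```

```bash
python3 - <<'E'
from h import *
st(); print(np.round(hang2(1,0,17),1))
plan([(hang2(1,0,17),RK,2)],-1)
E
```

```text
{'clock': 27.5, 'eef_pos': [478.93, 25.95, 172.05], 'tcp_rot': [-3.14, -0.4, 0.05], 'qpos': [0.05, 0.03, 2.27, 0.0, 0.44, 1.57], 'contact_force': [0.35, 0.24, -1.62], 'opening': 0.29}
[486.4  25.2 160.7]
[{"tx": 0, "ty": 0, "tz": 0.2, "rx": 0, "ry": 0, "rz": 0, "gripper": -1}, {"tx": 0.1, "ty": 0, "tz": 0.2, "rx": 0, "ry": 0, "rz": 0, "gripper": -1}, {"tx": 0, "ty": 0, "tz": 0.2, "rx": 0, "ry": 0, "rz": -0.1, "gripper": -1}, {"tx": 0, "ty": 0.1, "tz": 0.2, "rx": 0, "ry": 0.1, "rz": 0, "gripper": -1}, {"tx": 0.1, "ty": 0, "tz": 0.2, "rx": 0, "ry": 0, "rz": 0, "gripper": -1}, {"tx": 0, "ty": 0, "tz": 0.1, "rx": 0, "ry": 0, "rz": 0, "gripper": -1}, {"tx": 0, "ty": 0, "tz": 0.2, "rx": 0, "ry": 0, "rz": 0, "gripper": -1}]
```

Emit:
move_arm(
  increments=[
    {"tx": 0.1, "ty": 0, "tz": 0.4, "rx": 0, "ry": 0, "rz": 0, "gripper": -1},
    {"tx": 0.1, "ty": 0, "tz": 0.4, "rx": 0, "ry": 0, "rz": 0, "gripper": -1},
    {"tx": 0, "ty": 0, "tz": 0.2, "rx": 0, "ry": 0, "rz": 0, "gripper": -1},
    {"tx": 0, "ty": 0, "tz": 0.1, "rx": 0, "ry": 0, "rz": 0, "gripper": -1},
    {"tx": 0, "ty": 0, "tz": 0, "rx": 0, "ry": 0, "rz": 0, "gripper": -1},
  ],
)

```text
clock: 28.0
eef_pos: [484.8, 27.1, 162.2]
tcp_rot: [-3.14, -0.398, 0.049]
contact_force: [-0.3, 0.9, -1.3]
opening: 0.291
```

Emit:
move_arm(
  increments=[
    {"tx": 0.1, "ty": 0, "tz": 0.2, "rx": 0, "ry": 0, "rz": 0, "gripper": -1},
    {"tx": 0, "ty": 0, "tz": 0, "rx": 0, "ry": 0, "rz": 0, "gripper": -1},
  ],
)

```text
clock: 28.2
eef_pos: [486.4, 27.1, 160.9]
tcp_rot: [-3.14, -0.398, 0.049]
contact_force: [-4.4, 0.8, 5.9]
opening: 0.289
```

Contact; release and withdraw.

Emit:
move_arm(
  increments=[
    {"tx": 0, "ty": 0, "tz": 0, "rx": 0, "ry": 0, "rz": 0, "gripper": -0.2},
    {"tx": 0, "ty": 0, "tz": 0, "rx": 0, "ry": 0, "rz": 0, "gripper": 1},
    {"tx": 0, "ty": 0, "tz": 0, "rx": 0, "ry": 0, "rz": 0, "gripper": 1},
    {"tx": 0, "ty": 0, "tz": 0, "rx": 0, "ry": 0, "rz": 0, "gripper": 1},
    {"tx": 0, "ty": 0, "tz": -1.5, "rx": 0, "ry": 0, "rz": 0, "gripper": 1},
    {"tx": 0, "ty": 0, "tz": -2, "rx": 0, "ry": 0, "rz": 0, "gripper": 1},
    {"tx": 0, "ty": 0, "tz": -3, "rx": 0, "ry": 0, "rz": 0, "gripper": 1},
    {"tx": 0, "ty": 0, "tz": -3, "rx": 0, "ry": 0, "rz": 0, "gripper": 1},
    {"tx": 0, "ty": 0, "tz": 0, "rx": 0, "ry": 0, "rz": 0, "gripper": 1},
    {"tx": 0, "ty": 0, "tz": 0, "rx": 0, "ry": 0, "rz": 0, "gripper": 1},
  ],
)

```text
clock: 29.2
eef_pos: [450.2, 25.1, 249.0]
tcp_rot: [-3.14, -0.4, 0.049]
contact_force: [0.5, 0.3, -0.3]
opening: 0.999
```

```bash
python3 - <<'E'
from h import *
im,d=r.grab_frame('scene')
cv2.imwrite('pics/g7.png',cv2.resize(im[120:360,140:440,::-1],None,fx=2.6,fy=2.5,interpolation=cv2.INTER_CUBIC))
X=cloud('scene',d,np.ones(d.shape,bool)); g=(abs(X[:,0]-619)<60)&(abs(X[:,1]-45)<60)&(X[:,2]>290)&(X[:,2]<335);print('grip',g.sum(),X[g].mean(0))
st()
# to over the lamp grip
plan([((430,0,400),pose(.4,.2)),((619,44.5,400),pose(1.555)),])
E
```

```text
grip 113 [624.47093172  47.19738151 313.29483749]
{'clock': 29.25, 'eef_pos': [449.76, 25.1, 248.08], 'tcp_rot': [-3.14, -0.4, 0.05], 'qpos': [0.05, -0.15, 2.23, 0.0, 0.66, 1.57], 'contact_force': [0.34, 1.17, -0.32], 'opening': 1.0}
[{"tx": 1, "ty": 0.6, "tz": -3.7, "rx": 0.3, "ry": -2.8, "rz": -5, "gripper": 1}, {"tx": 0.7, "ty": 0.6, "tz": -3.8, "rx": 0.4, "ry": -2.9, "rz": -5.1, "gripper": 1}, {"tx": 0.5, "ty": 0.7, "tz": -3.7, "rx": 0.3, "ry": -2.8, "rz": -5, "gripper": 1}, {"tx": 0.3, "ty": 0.7, "tz": -3.9, "rx": 0.4, "ry": -2.9, "rz": -5, "gripper": 1}, {"tx": 2.3, "ty": 0.4, "tz": 0.5, "rx": 1.3, "ry": -0.8, "rz": -8.2, "gripper": 1}, {"tx": 2.3, "ty": 0.7, "tz": 0.4, "rx": 1.2, "ry": -0.9, "rz": -8.3, "gripper": 1}, {"tx": 2.2, "ty": 1.1, "tz": 0.4, "rx": 1.3, "ry": -0.8, "rz": -8.2, "gripper": 1}, {"tx": 2, "ty": 1.4, "tz": 0.3, "rx": 1.2, "ry": -0.9, "rz": -8.3, "gripper": 1}, {"tx": 1.7, "ty": 1.6, "tz": 0.3, "rx": 1.3, "ry": -0.8, "rz": -8.2, "gripper": 1}, {"tx": 1.5, "ty": 1.9, "tz": 0.1, "rx": 1.2, "ry": -0.9, "rz": -8.3, "gripper": 1}, {"tx": 1.3, "ty": 2.1, "tz": 0.2, "rx": 1.3, "ry": -0.8, "rz": -8.2, "gripper": 1}, {"tx": 0.9, "ty": 2.2, "tz": 0, "rx": 1.2, "ry": -0.9, "rz": -8.3, "gripper": 1}]
```

View pics/g7.png

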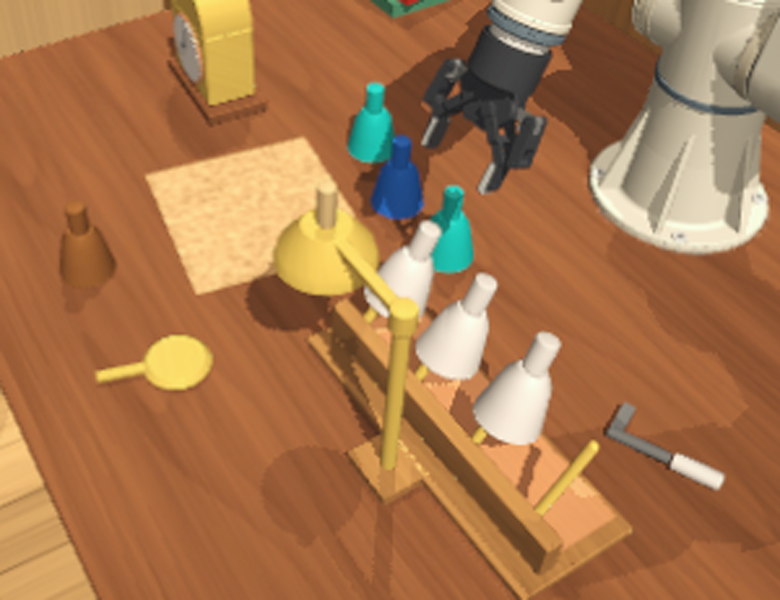

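Emit:
move_arm(
  increments=[
    {"tx": 1, "ty": 0.6, "tz": -3.7, "rx": 0.3, "ry": -2.8, "rz": -5, "gripper": 1},
    {"tx": 0.7, "ty": 0.6, "tz": -3.8, "rx": 0.4, "ry": -2.9, "rz": -5.1, "gripper": 1},
    {"tx": 0.5, "ty": 0.7, "tz": -3.7, "rx": 0.3, "ry": -2.8, "rz": -5, "gripper": 1},
    {"tx": 0.3, "ty": 0.7, "tz": -3.9, "rx": 0.4, "ry": -2.9, "rz": -5, "gripper": 1},
    {"tx": 2.3, "ty": 0.4, "tz": 0.5, "rx": 1.3, "ry": -0.8, "rz": -8.2, "gripper": 1},
    {"tx": 2.3, "ty": 0.7, "tz": 0.4, "rx": 1.2, "ry": -0.9, "rz": -8.3, "gripper": 1},
    {"tx": 2.2, "ty": 1.1, "tz": 0.4, "rx": 1.3, "ry": -0.8, "rz": -8.2, "gripper": 1},
    {"tx": 2, "ty": 1.4, "tz": 0.3, "rx": 1.2, "ry": -0.9, "rz": -8.3, "gripper": 1},
    {"tx": 1.7, "ty": 1.6, "tz": 0.3, "rx": 1.3, "ry": -0.8, "rz": -8.2, "gripper": 1},
    {"tx": 1.5, "ty": 1.9, "tz": 0.1, "rx": 1.2, "ry": -0.9, "rz": -8.3, "gripper": 1},
    {"tx": 1.3, "ty": 2.1, "tz": 0.2, "rx": 1.3, "ry": -0.8, "rz": -8.2, "gripper": 1},
    {"tx": 0.9, "ty": 2.2, "tz": 0, "rx": 1.2, "ry": -0.9, "rz": -8.3, "gripper": 1},
  ],
)

```text
clock: 30.45
eef_pos: [620.1, 44.7, 398.0]
tcp_rot: [-3.138, 0.001, 1.561]
contact_force: [-0.4, -0.0, -0.2]
opening: 0.998
```

Emit:
move_arm(
  increments=[
    {"tx": 0, "ty": 0, "tz": 0, "rx": 0, "ry": 0, "rz": 0, "gripper": 1},
    {"tx": 0, "ty": 0, "tz": 0, "rx": 0, "ry": 0, "rz": 0, "gripper": 1},
  ],
)

```text
clock: 30.65
eef_pos: [619.0, 44.7, 398.2]
tcp_rot: [-3.138, 0.0, 1.554]
contact_force: [0.3, -0.0, -0.4]
opening: 0.998
```

```bash
python3 - <<'E'
from h import *
st()
plan([((619.5,45,380),pose(1.555)),((619.5,45,293),None,30)])
E
```

```text
{'clock': 30.65, 'eef_pos': [618.98, 44.7, 398.17], 'tcp_rot': [-3.14, 0.0, 1.55], 'qpos': [0.07, 0.24, 1.43, -0.0, 1.48, 0.09], 'contact_force': [0.32, -0.02, -0.42], 'opening': 1.0}
[{"tx": 0, "ty": 0.1, "tz": 1.8, "rx": -0.2, "ry": 0, "rz": -0.1, "gripper": 1}, {"tx": 0, "ty": 0, "tz": 2.9, "rx": 0, "ry": 0, "rz": 0, "gripper": 1}, {"tx": 0, "ty": 0, "tz": 2.9, "rx": 0, "ry": 0, "rz": 0, "gripper": 1}, {"tx": 0, "ty": 0, "tz": 2.9, "rx": 0, "ry": 0, "rz": 0, "gripper": 1}]
```

Emit:
move_arm(
  increments=[
    {"tx": 0, "ty": 0, "tz": 1.8, "rx": 0, "ry": 0, "rz": 0, "gripper": 1},
    {"tx": 0, "ty": 0, "tz": 2.9, "rx": 0, "ry": 0, "rz": 0, "gripper": 1},
    {"tx": 0, "ty": 0, "tz": 2.9, "rx": 0, "ry": 0, "rz": 0, "gripper": 1},
    {"tx": 0, "ty": 0, "tz": 2.8, "rx": 0, "ry": 0, "rz": 0, "gripper": 1},
    {"tx": 0, "ty": 0, "tz": 0, "rx": 0, "ry": 0, "rz": 0, "gripper": 1},
    {"tx": 0, "ty": 0, "tz": 0, "rx": 0, "ry": 0, "rz": 0, "gripper": -1},
    {"tx": 0, "ty": 0, "tz": 0, "rx": 0, "ry": 0, "rz": 0, "gripper": -1},
    {"tx": 0, "ty": 0, "tz": 0, "rx": 0, "ry": 0, "rz": 0, "gripper": -1},
    {"tx": 0, "ty": 0, "tz": 0, "rx": 0, "ry": 0, "rz": 0, "gripper": -1},
    {"tx": 0, "ty": 0, "tz": 0, "rx": 0, "ry": 0, "rz": 0, "gripper": -1},
  ],
  squeeze=30,
)

```text
clock: 31.65
eef_pos: [619.2, 44.6, 297.8]
tcp_rot: [3.14, -0.0, 1.555]
contact_force: [-1.2, -0.3, 3.7]
opening: 0.22
```

```bash
python3 - <<'E'
from h import *
st()
A=np.array([619.,178]); s=r.sense(); p0=np.array(s['eef_pos']); v=p0[:2]-A; print(v)
ang=np.arctan2(-v[1],-v[0]); print('lamp est',ang-.02)
w=[];n=15; tot=-(ang-.02)
for k in range(1,n+1):
    th=k*tot/n; c,sn=np.cos(th),np.sin(th)
    q=A+np.array([[c,-sn],[sn,c]])@v; w.append(((q[0],q[1],p0[2]),pose(s['tcp_rot'][2]+th)))
plan(w,-1)
E
```

```text
{'clock': 31.65, 'eef_pos': [619.19, 44.56, 297.82], 'tcp_rot': [3.14, -0.0, 1.56], 'qpos': [0.07, 0.29, 1.57, -0.0, 1.28, 0.09], 'contact_force': [-1.21, -0.3, 3.67], 'opening': 0.22}
[   0.18507902 -133.43644868]
lamp est 1.5521833458809464
[{"tx": 0, "ty": -1.4, "tz": 0, "rx": 0.1, "ry": 0, "rz": 5.9, "gripper": -1}, {"tx": 0.1, "ty": -1.4, "tz": 0, "rx": 0, "ry": 0, "rz": 6, "gripper": -1}, {"tx": 0, "ty": -1.3, "tz": 0, "rx": 0, "ry": 0, "rz": 5.9, "gripper": -1}, {"tx": 0.1, "ty": -1.4, "tz": 0, "rx": 0, "ry": 0, "rz": 5.9, "gripper": -1}, {"tx": 0, "ty": -1.4, "tz": 0, "rx": 0, "ry": 0, "rz": 5.9, "gripper": -1}, {"tx": 0.1, "ty": -1.4, "tz": 0, "rx": 0, "ry": 0, "rz": 6, "gripper": -1}, {"tx": 0, "ty": -1.4, "tz": 0, "rx": 0, "ry": 0, "rz": 5.9, "gripper": -1}, {"tx": 0.1, "ty": -1.3, "tz": 0, "rx": 0, "ry": 0, "rz": 5.9, "gripper": -1}, {"tx": 0, "ty": -1.4, "tz": 0, "rx": 0, "ry": 0, "rz": 6, "gripper": -1}, {"tx": 0.1, "ty": -1.4, "tz": 0, "rx": 0, "ry": 0, "rz": 5.9, "gripper": -1}, {"tx": 0, "ty": -1.4, "tz": 0, "rx": 0, "ry": 0, "rz": 5.9, "gripper": -1}, {"tx": 0.1, "ty": -1.4, "tz": 0, "rx": 0, "ry": 0, "rz": 5.9, "gripper": -1}]
[{"tx": 0, "ty": -1.3, "tz": 0, "rx": 0, "ry": 0, "rz": 6, "gripper": -1}, {"tx": 0.1, "ty": -1.4, "tz": 0, "rx": 0, "ry": 0, "rz": 5.9, "gripper": -1}, {"tx": 0, "ty": -1.4, "tz": 0, "rx": 0, "ry": 0, "rz": 5.9, "gripper": -1}]
```

Emit:
move_arm(
  increments=[
    {"tx": 0, "ty": -1.4, "tz": 0, "rx": 0, "ry": 0, "rz": 5.9, "gripper": -1},
    {"tx": 0.1, "ty": -1.4, "tz": 0, "rx": 0, "ry": 0, "rz": 6, "gripper": -1},
    {"tx": 0, "ty": -1.3, "tz": 0, "rx": 0, "ry": 0, "rz": 5.9, "gripper": -1},
    {"tx": 0.1, "ty": -1.4, "tz": 0, "rx": 0, "ry": 0, "rz": 5.9, "gripper": -1},
    {"tx": 0, "ty": -1.4, "tz": 0, "rx": 0, "ry": 0, "rz": 5.9, "gripper": -1},
    {"tx": 0.1, "ty": -1.4, "tz": 0, "rx": 0, "ry": 0, "rz": 6, "gripper": -1},
    {"tx": 0, "ty": -1.4, "tz": 0, "rx": 0, "ry": 0, "rz": 5.9, "gripper": -1},
    {"tx": 0.1, "ty": -1.3, "tz": 0, "rx": 0, "ry": 0, "rz": 5.9, "gripper": -1},
    {"tx": 0, "ty": -1.4, "tz": 0, "rx": 0, "ry": 0, "rz": 6, "gripper": -1},
    {"tx": 0.1, "ty": -1.4, "tz": 0, "rx": 0, "ry": 0, "rz": 5.9, "gripper": -1},
    {"tx": 0, "ty": -1.4, "tz": 0, "rx": 0, "ry": 0, "rz": 5.9, "gripper": -1},
    {"tx": 0.1, "ty": -1.4, "tz": 0, "rx": 0, "ry": 0, "rz": 5.9, "gripper": -1},
  ],
)

```text
clock: 32.85
eef_pos: [493.6, 135.2, 297.8]
tcp_rot: [3.14, -0.004, 0.31]
contact_force: [5.6, -3.2, 2.0]
opening: 0.224
```

Emit:
move_arm(
  increments=[
    {"tx": 0, "ty": -1.3, "tz": 0, "rx": 0, "ry": 0, "rz": 6, "gripper": -1},
    {"tx": 0.1, "ty": -1.4, "tz": 0, "rx": 0, "ry": 0, "rz": 5.9, "gripper": -1},
    {"tx": 0, "ty": -1.4, "tz": 0, "rx": 0, "ry": 0, "rz": 5.9, "gripper": -1},
    {"tx": 0, "ty": 0, "tz": 0, "rx": 0, "ry": 0, "rz": 0, "gripper": -1},
    {"tx": 0, "ty": 0, "tz": 0, "rx": 0, "ry": 0, "rz": 0, "gripper": -1},
  ],
)

```text
clock: 33.35
eef_pos: [486.9, 176.1, 297.8]
tcp_rot: [-3.14, -0.005, 0.004]
contact_force: [5.4, 0.8, 1.9]
opening: 0.221
```

Emit:
move_arm(
  increments=[
    {"tx": 0, "ty": 0, "tz": 0, "rx": 0, "ry": 0, "rz": 0, "gripper": 0},
    {"tx": 0, "ty": 0, "tz": 0, "rx": 0, "ry": 0, "rz": 0, "gripper": 1},
    {"tx": 0, "ty": 0, "tz": 0, "rx": 0, "ry": 0, "rz": 0, "gripper": 1},
    {"tx": 0, "ty": 0, "tz": 0, "rx": 0, "ry": 0, "rz": 0, "gripper": 1},
    {"tx": 0, "ty": 0, "tz": -2.5, "rx": 0, "ry": 0, "rz": 0, "gripper": 1},
    {"tx": 0, "ty": 0, "tz": -4, "rx": 0, "ry": 0, "rz": 0, "gripper": 1},
    {"tx": 0, "ty": 0, "tz": -4, "rx": 0, "ry": 0, "rz": 0, "gripper": 1},
    {"tx": -4, "ty": 0, "tz": -2, "rx": 0, "ry": 0, "rz": 0, "gripper": 1},
    {"tx": -4, "ty": 0, "tz": 0, "rx": 0, "ry": 0, "rz": 0, "gripper": 1},
    {"tx": -4, "ty": 0, "tz": 0, "rx": 0, "ry": 0, "rz": 0, "gripper": 1},
    {"tx": 0, "ty": 0, "tz": 0, "rx": 0, "ry": 0, "rz": 0, "gripper": 1},
    {"tx": 0, "ty": 0, "tz": 0, "rx": 0, "ry": 0, "rz": 0, "gripper": 1},
  ],
)

```text
clock: 34.55
eef_pos: [364.7, 174.9, 422.1]
tcp_rot: [-3.141, -0.002, 0.004]
contact_force: [-0.8, 0.3, 0.9]
opening: 1.005
```

```bash
python3 - <<'E'
from h import *
for n in('scene','top'):
    im,d=r.grab_frame(n); X=cloud(n,d,np.ones(d.shape,bool)); g=(abs(X[:,0]-485)<60)&(abs(X[:,1]-175)<60)&(X[:,2]>290)&(X[:,2]<335);print('grip',g.sum(),X[g].mean(0))
    if n=='scene': cv2.imwrite('pics/g8.png',cv2.resize(im[120:360,140:440,::-1],None,fx=2.6,fy=2.5,interpolation=cv2.INTER_CUBIC))
st()
E
```

```text
grip 123 [490.25109218 181.45452417 313.87019024]
grip 41 [484.0125823  175.58257766 321.90370536]
{'clock': 34.65, 'eef_pos': [365.72, 174.9, 421.75], 'tcp_rot': [3.14, -0.0, 0.0], 'qpos': [0.44, -0.15, 1.79, -0.0, 1.5, 2.01], 'contact_force': [0.44, 0.83, 0.0], 'opening': 1.0}
```

View pics/g8.png

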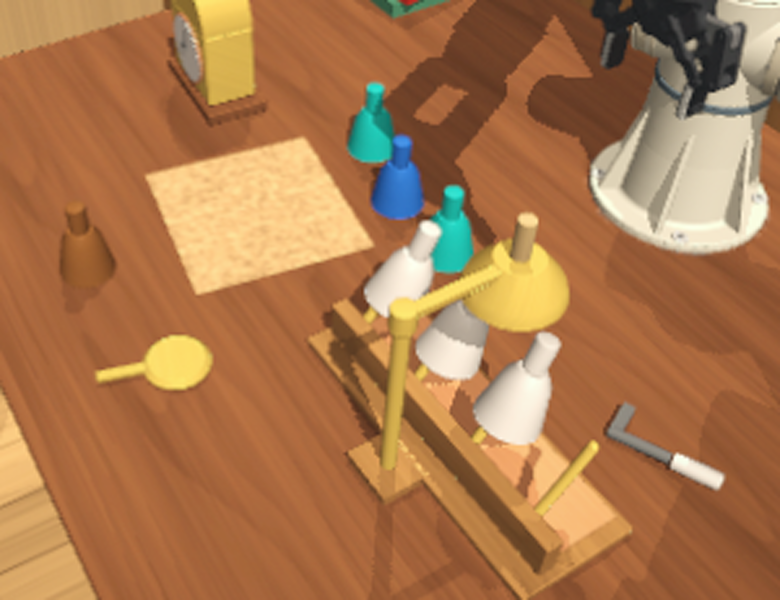

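The picture shows the three cups hanging from the pegs and the lamp over the middle of the row. The bystanders have not moved and the robot is clear.

```bash
python3 -c "
from rig import r
print(r.sign_off())"
```

```text
the job is handed in; nothing more can be done
None
```

The job is handed in at about 35 s on the robot's clock; sign-off gives no verdict.

- **Lamp aside:** I swung the lamp to about +1.55 rad, clear of the pegs.
- **Cups:** Three white cups were present. They hang on pegs 3, 2 and 1, each pushed on until the force reading showed the crown touching the tip. Peg 4 stayed empty, because its approach ran into the last joint's limit. The push onto peg 3 briefly read about 43 N at the wrist, through the gripped cup. I backed off 2 mm before letting go.
- **Lamp back:** I swung it back over the middle of the row and let go. The cameras put its grip within a few mm of the middle, so the lamp is close to 0 rad.
- **Last check:** The final picture shows all three cups hanging mouth-down and the mat empty. The clock, bob, key and coloured look-alikes look undisturbed, and the gripper is open and clear of everything. I did not measure the bystanders' positions or the hung crowns' distance from the tips after release.

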